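# Gather the jam jars into the caddy

### The arm

A 7-joint arm with a two-finger parallel gripper is mounted at the origin on the work surface; the furniture and walls round the work are solid. World frame = base frame: x ahead of the robot, y to its left, z up, the work surface at z = 0. Lengths are in m, angles in rad, forces in N, time in s.
With the tool pointing down it reaches from about 0.425 to 0.875 m from the base axis. Payload 4.7 kg.
Tool frame: the origin (TCP) lies at the very end of the fingers, on their centre line; the grasp point (between the pads) lies 19 mm behind it; z points along the fingers, y is the line along which they close (so a half turn about z gives the same grasp; the last joint's range is limited). The gripper opens to 87 mm and grips with 3 to 60 N. Pads are 19 mm wide; open, the fingers measure 117 mm over their backs; the gripper's body (75 mm by 190 mm) begins 51 mm behind the grasp point.
Start: joints at [1.292, 0.321, -0.07, 1.45, 0.023, 1.371, -0.057], TCP at [0.188, -0.622, 0.223] pointing down, gripper open.
Joint ranges: [-2.86, 2.86], [-0.3, 2.09], [-1.38, 1.24], [0.06, 2.45], [-1.56, 4.7], [0.09, 2.05], [-2.69, 2.69]. Speed limits (rad/s): [2.57, 2.57, 3.14, 3.14, 3.14, 3.14, 3.14].

### API

Orientations are given as a rotation vector (axis times angle).
In Python, from bench import ctrl, vision gives the robot as it stands.
- The arm moves only by the tool jog_arm, never from a script. Its argument "increments" is a list of rows, each an object of numbers: "tx", "ty", "tz": the shift along the tool's x, y, z in mm; "wx", "wy", "wz": the turn, a rotation vector about the tool's x, y, z in rad; "gripper": the opening, from 0 (shut) to 1 (fully open). In form: [{"tx": .., "ty": .., "tz": .., "wx": .., "wy": .., "wz": .., "gripper": ..}, ...]. A call has exactly 5 rows; each row is the pose to reach, as a shift and turn from the pose commanded when the call began, along the tool's axes at that moment; what a row does not reach only later rows make up. A row lasts 1/12 s, in which the tool goes at most 41.7 mm and 7.16 degrees, less where a joint would pass 70% of its speed; a pose out of reach is approached as far as the arm can. A call with a gripper value outside its range is refused whole. The fingers move at their own pace and stop on an object; "grip_force" is the grip in N (left out, the last holds). Time passes only in rows, so rows that repeat a pose let the fingers close, or fill a call up. It gives the time, the measured TCP pose, the force, the opening and the grip force at its end, in the units of the state.
- ctrl.get_state(): the state, without advancing time (a new reading comes with each control period).
- vision.get_image(name): name is "side" or "top" or "wrist"; returns a dict with "color" (384x512x3 uint8, blue, green, red), "fx", "fy", "cx", "cy" (pixels), "extrinsics" (4x4, takes a point from world to camera coordinates). Camera axes: x right, y down, z forward; pixel columns grow to the right and rows downward; lengths in m; the calibration is good to about 2 mm. A picture is of the moment at which its call begins. There is no depth.
- ctrl.close_job(): hands the job in; it is judged then, once.
Trained networks look in the newest picture that a camera, given by its name, has taken for a name from the list of things; names that differ only in an ending like _2 or _b are one class to them, and where a whole thing is asked for, a point or a joint stands for the part that bears it (a point fixed in the world has none). Each returns a list of dicts, best first, with "conf" (0 to 1); they miss things now and then, are a little off and sometimes report something else, mostly with a low value. They report only what shows in the picture. A call takes as long as a camera call.
- vision.spot_in(camera, thing): "bbox" ([left, top, right, bottom] in pixels, round what is visible of it).
The state is a dict: "time": time; "joint_positions": joint angles; "qd": joint speeds; "joint_torque": joint torques, N m; "position": TCP position; "tool_rot": TCP orientation; "ft_force": force on the tool from outside, world axes, zero at the start; "torque": the same for the moment, N m; "grip_width": opening from 0.0 (shut) to 1.0 (fully open); "grip_force": force on a finger pad.
Only numpy, scipy, OpenCV 4.12 (cv2) and the standard library are available. Lean on these libraries where they do the work, as an engineer would, in place of code of your own. Each camera call takes 0.05 s, during which the arm holds its last target. There are 200 camera calls.

### The job

Put away the four filled jam jars in the wooden caddy, each standing upright in a bay of its own: the two bigger jars (tall and medium) in the back row, beside the high rail, and the two small ones in the front row. Do not tip any jam jar over on the way. The jars that hold no jam (sugar jar, empty lidded jar, open glass jar, spice jar) do not belong there: leave them standing where they are.

Things in the scene. Friction and masses are not known exactly. Their poses are not given: they have to be found in the camera images.
- jam_tall_c (a point): Tall jam jar, brown jam to the top, pale grey-white screw lid, paper label: 69 mm diameter, 140 mm high; goes in the back row. The point is its centre, half-way up; z along its axis. Loose.
- jam_mid_c (a point): Medium jam jar, brown jam to the top, green screw lid, paper label: 66 mm diameter, 108 mm high; goes in the back row. The point is its centre, half-way up; z along its axis. Loose.
- jam_small1_c (a point): Small jam jar, brown jam, gold screw lid, paper label: 54 mm diameter, 78 mm high; goes in the front row. The point is its centre, half-way up; z along its axis. Loose.
- jam_small2_c (a point): Smaller jam jar, brown jam, gold screw lid, paper label: 51 mm diameter, 70 mm high; goes in the front row. The point is its centre, half-way up; z along its axis. Loose.
- sugar_jar_c (a point): Not jam: tall glass jar with some white sugar and a black lid, 70 mm diameter, 145 mm high; stays. The point is its centre, half-way up; z along its axis. Loose.
- clear_jar_c (a point): Not jam: clear empty glass jar with a gold lid and no label, 58 mm diameter, 75 mm high; stays. The point is its centre, half-way up; z along its axis. Loose.
- open_glass_c (a point): Not jam: empty glass jar without a lid, 53 mm diameter, 109 mm high; stays. The point is its centre, half-way up; z along its axis. Loose.
- spice_jar_c (a point): Not jam: slim glass spice jar with a black lid, green herbs and a green label, 40 mm diameter, 105 mm high; stays. The point is its centre, half-way up; z along its axis. Loose.
- caddy: Fixed wooden caddy, 178 (its x) by 210 mm (its y), four open one-jar bays. Origin: centre of underside, z up. +x is its back: carrying rail 75 mm high at x 79 to 91 mm; other walls and dividers 35 mm high at most. Floor 6 mm thick. Back bays 86 (x) by 92 mm, centres x +38, y +51 and -51; front bays 70 by 92 mm, centres x -46, y +51 and -51. May face any way.

How it is judged:
At the end, for the whole second after the job is handed in: Tall and medium jam jars in the back-row bays, the two small ones in the front-row bays, on the floor (within 6 mm), upright (0.12 rad), at rest; the sugar, empty, open and spice jars within 30 mm of where they stood, upright (0.15 rad) (x of jam_tall_c in the frame of caddy between -0.005 and 0.081 m and y of jam_tall_c in the frame of caddy between -0.097 and 0.097 m and z of jam_tall_c in the frame of caddy below 0.082 m and angle between each of jam_tall_c, jam_mid_c, jam_small1_c, jam_small2_c's own z axis and vertical below 0.12 rad and linear speed of each of jam_tall, jam_mid, jam_small1, jam_small2 below 0.02 m/s and x of jam_mid_c in the frame of caddy between -0.005 and 0.081 m and y of jam_mid_c in the frame of caddy between -0.097 and 0.097 m and z of jam_mid_c in the frame of caddy below 0.066 m and x of jam_small1_c in the frame of caddy between -0.081 and -0.011 m and y of jam_small1_c in the frame of caddy between -0.097 and 0.097 m and z of jam_small1_c in the frame of caddy below 0.051 m and x of jam_small2_c in the frame of caddy between -0.081 and -0.011 m and y of jam_small2_c in the frame of caddy between -0.097 and 0.097 m and z of jam_small2_c in the frame of caddy below 0.047 m and distance of each of sugar_jar_c, clear_jar_c, open_glass_c, spice_jar_c from where it was at the start of the episode below 0.03 m and angle between each of sugar_jar_c, clear_jar_c, open_glass_c, spice_jar_c's own z axis and vertical below 0.15 rad); the robot touches nothing.
It fails at once if a jam jar was tipped over (angle between any of jam_tall_c, jam_mid_c, jam_small1_c, jam_small2_c's own z axis and vertical above 0.8 rad).
It fails at once if a jar that does not belong was lifted, pushed away (40 mm) or knocked over (distance of any of sugar_jar_c, clear_jar_c, open_glass_c, spice_jar_c from where it was at the start of the episode above 0.04 m or angle between any of sugar_jar_c, clear_jar_c, open_glass_c, spice_jar_c's own z axis and vertical above 0.6 rad).
It also fails if it takes over 109 s, if anything falls off the work surface, if the arm or the gripper's body presses on something with over 40 N, if the wrist force passes 120 N, or if a joint passes its speed limit or range.

## Working session

There is one attempt and no reset: what is moved stays moved. The work goes in short steps, Python scripts to look and compute and a tool call to move; the robot and the scene stay as the last step left them, time stands still between calls to the robot, and variables do not carry over. Pictures are saved under pics/ and viewed, at most 16 in all, crops included, and the job is handed in when it is done.

Besides the shell and the picture viewer there is one more tool, called as name(argument=value, ...), one argument or row to a line, values as JSON. jog_arm: Moves the arm, as the interface text tells. Its arguments: {"type":"object","properties":{"increments":{"type":"array"},"grip_force":{"type":"number"}},"required":["increments"]}

```bash
ls; mkdir -p pics; python3 - <<'E'
from bench import ctrl, vision
import cv2,json,numpy as np
s=ctrl.get_state();print(s)
for n in("top","side"):
    im=vision.get_image(n);cv2.imwrite(f"pics/{n}0.png",im["color"]);print(n,im["fx"],im["cx"],im["cy"],np.round(im["extrinsics"],4).tolist())
    for t in "jam_tall_c jam_mid_c jam_small1_c jam_small2_c sugar_jar_c clear_jar_c open_glass_c spice_jar_c caddy".split():
        print(t,[(np.round(d["bbox"]).astype(int).tolist(),round(d["conf"],2)) for d in vision.spot_in(n,t)])
E
```

```text
pics
{'time': 0.0, 'joint_positions': array([ 1.29209269,  0.32184059, -0.07006198,  1.45171134,  0.02262829,
        1.3707358 , -0.05692446]), 'qd': array([-7.67201934e-04, -2.06514746e-03,  3.38487178e-04,  4.71838058e-04,
       -1.30823371e-03,  1.25293021e-03, -6.93145140e-05]), 'joint_torque': array([-1.53715973e-04, -4.91290390e+01, -4.04249439e-01, -3.12525201e+01,
       -6.41333009e-02,  4.38219379e-02,  1.74181118e-04]), 'position': array([ 0.18738537, -0.62183058,  0.22143165]), 'tool_rot': array([-3.10614251e+00, -4.58007618e-01,  6.40420718e-04]), 'ft_force': array([0.19860294, 0.28655572, 0.04031466]), 'torque': array([ 0.01719508,  0.01353086, -0.04297917]), 'grip_force': 0.0, 'grip_width': 1.0012045317914025}
top 438.93200238827706 248.46083076880157 190.20545431954227 [[-0.0026, -0.9994, 0.0355, 0.041], [-0.9832, -0.0039, -0.1824, 0.5104], [0.1824, -0.0354, -0.9826, 1.5224], [0.0, 0.0, 0.0, 1.0]]
jam_tall_c [([305, 211, 330, 238], 0.85)]
jam_mid_c [([332, 148, 361, 173], 0.93)]
jam_small1_c [([349, 183, 370, 201], 0.72)]
jam_small2_c [([158, 215, 175, 234], 0.48)]

[... 194 characters left out ...]
, 207], 0.78)]
side 495.8037262891941 253.49840997379994 185.468184255351 [[-0.9977, -0.0643, 0.0199, 0.5227], [-0.056, 0.63, -0.7746, 0.0684], [0.0372, -0.7739, -0.6322, 1.3981], [0.0, 0.0, 0.0, 1.0]]
jam_tall_c [([290, 116, 318, 167], 0.75)]
jam_mid_c [([216, 103, 236, 142], 0.94)]
jam_small1_c [([257, 110, 271, 135], 0.81)]
jam_small2_c [([289, 266, 316, 306], 0.61), ([219, 103, 238, 143], 0.34)]
sugar_jar_c [([243, 280, 282, 348], 0.78), ([257, 110, 271, 132], 0.59)]
clear_jar_c [([236, 249, 262, 291], 0.73)]
open_glass_c [([300, 109, 313, 120], 0.6)]
spice_jar_c [([285, 222, 302, 260], 0.74), ([300, 108, 312, 122], 0.2)]
caddy [([182, 170, 276, 246], 0.65), ([235, 251, 259, 292], 0.52)]
```

```bash
python3 - <<'E'
import cv2
t=cv2.imread("pics/top0.png");s=cv2.imread("pics/side0.png")
cv2.imwrite("pics/topc.png",cv2.resize(t[110:270,140:390],None,fx=3.2,fy=3.2,interpolation=cv2.INTER_CUBIC))
cv2.imwrite("pics/sidec.png",cv2.resize(s[80:370,140:390],None,fx=2,fy=2,interpolation=cv2.INTER_CUBIC))
E
```

```text
(no output)
```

View pics/topc.png

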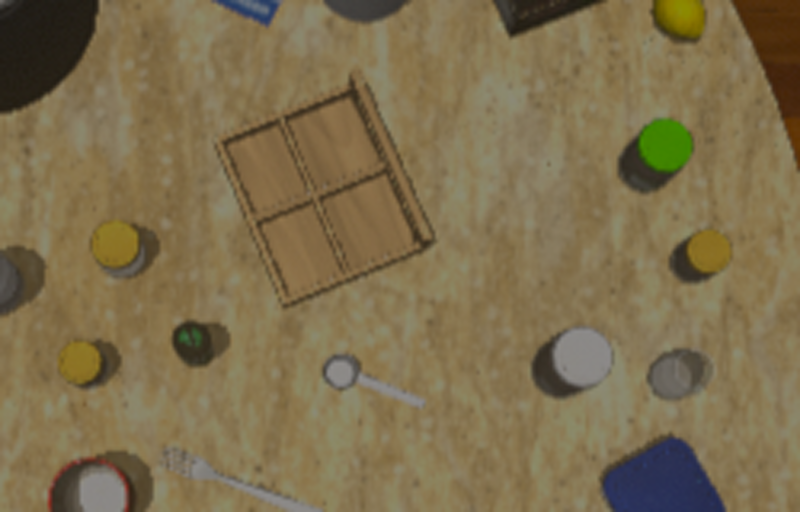

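View pics/sidec.png

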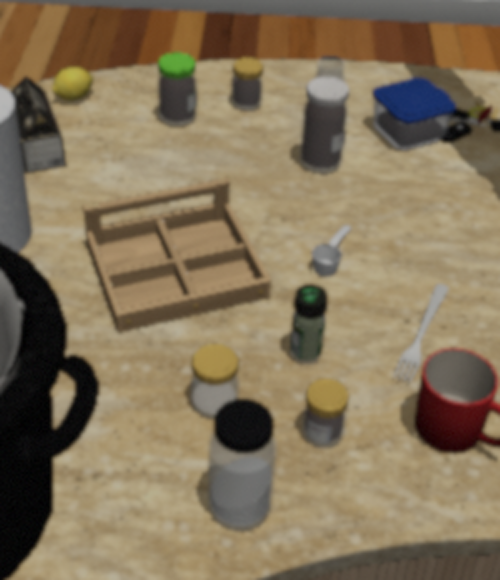

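The top view shows the jam jars by lid: tall at about (322,222), medium at (348,155), small at (362,189), and small2 at (165,223). The caddy sits at (209–275, 133–205) with its rail on the right. The non-jam jars are clear (176,186), spice (200,217), sugar (140,197) and open glass (352,227). The side view agrees with this; the network's top-view hits for sugar is wrong. Next I'll triangulate the lids.

```bash
cat > h.py <<'E'
import numpy as np, cv2
from scipy.spatial.transform import Rotation as R
def cam(im):
    return dict(K=np.array([[im["fx"],0,im["cx"]],[0,im["fy"],im["cy"]],[0,0,1]]),E=np.array(im["extrinsics"]))
def tri(obs):
    "obs: list of (cam, (u,v)); DLT triangulation"
    A=[]
    for c,(u,v) in obs:
        P=c["K"]@c["E"][:3]; A+= [u*P[2]-P[0], v*P[2]-P[1]]
    A=np.array(A); A/=np.linalg.norm(A,axis=1)[:,None]
    X=np.linalg.svd(A)[2][-1]; return X[:3]/X[3]
def onplane(c,uv,z):
    "pixel -> world point at height z"
    E=c["E"]; o=-E[:3,:3].T@E[:3,3]; d=E[:3,:3].T@np.linalg.solve(c["K"],[*uv,1]); return o+d*(z-o[2])/d[2]
def proj(c,X):
    p=c["K"]@(c["E"][:3,:3]@X+c["E"][:3,3]); return p[:2]/p[2]
E
python3 - <<'E'
from h import *; from bench import vision
T=cam(vision.get_image("top"));S=cam(vision.get_image("side"))
t=lambda u,v:(140+u/3.2,110+v/3.2); s=lambda u,v:(140+u/2,80+v/2)
P={"tall":((582,358),(326,90)),"mid":((666,145),(177,64)),"s1":((709,252),(247,68)),"s2":((80,362),(326,391)),"clear":((117,243),(215,362)),
"spice":((190,338),(311,296)),"railA":((353,75),(88,213)),"railB":((428,238),(222,188))}
for k,(a,b) in P.items():
    X=tri([(T,t(*a)),(S,s(*b))]); print(k,X.round(4),"r",np.hypot(*X[:2]).round(3),"reproj",(proj(T,X)-t(*a)).round(1),(proj(S,X)-s(*b)).round(1))
for z,q in((.035,(220,143)),(.035,(287,305)),(.035,(317,199)),(.145,(0,280)),(.109,(672,380))):print(q,onplane(T,t(*q),z).round(4))
E
```

```text
tall [ 0.3892 -0.2022  0.1295] r 0.439 reproj [ 0.1 -0.4] [0.5 0.1]
mid [ 0.6272 -0.3098  0.0973] r 0.699 reproj [-0.   0.2] [-0.2 -0. ]
s1 [ 0.5144 -0.3616  0.065 ] r 0.629 reproj [ 0.  -0.2] [0.2 0. ]
s2 [0.3911 0.3306 0.0673] r 0.512 reproj [ 0.1 -0.4] [0.6 0.1]
clear [0.5206 0.295  0.0649] r 0.598 reproj [-0.   0.1] [-0.2 -0.1]
spice [0.4117 0.2106 0.0984] r 0.462 reproj [-0.   0.1] [-0.1 -0. ]
railA [0.7153 0.0347 0.0616] r 0.716 reproj [-0.   0.4] [-0.5 -0.1]
railB [ 0.5332 -0.0493  0.0516] r 0.535 reproj [ 0.1 -0.6] [0.7 0.2]
(220, 143) [0.6434 0.1853 0.035 ]
(287, 305) [0.4573 0.1082 0.035 ]
(317, 199) [0.5787 0.0749 0.035 ]
(0, 280) [0.4661 0.4037 0.145 ]
(672, 380) [ 0.3667 -0.3016  0.109 ]
```

```bash
cat >> h.py <<'E'
def target_R(deg):
    "tool pointing down, tool y at angle deg in world"
    a=np.radians(deg); y=np.array([np.cos(a),np.sin(a),0]); z=np.array([0,0,-1.]); return np.column_stack([np.cross(y,z),y,z])
def plan(st,xyz,deg):
    Rc=R.from_rotvec(st["tool_rot"]).as_matrix(); d=Rc.T@(np.array(xyz)-st["position"])*1000; w=R.from_matrix(Rc.T@target_R(deg)).as_rotvec()
    y=Rc[:,1]; print("at",st["position"].round(4),"yaw",np.degrees(np.arctan2(y[1],y[0])).round(1),"| go t",d.round(1),"w",w.round(3),"rows",np.ceil(max(np.linalg.norm(d)/41.7,np.linalg.norm(w)/.125)))
E
python3 - <<'E'
from h import *; from bench import vision,ctrl
st=ctrl.get_state(); W=cam(vision.get_image("wrist"))
E=np.linalg.inv(W["E"]); Rc=R.from_rotvec(st["tool_rot"]).as_matrix()
print(W["K"].round(1).tolist()); print("cam in tool",(Rc.T@(E[:3,3]-st["position"])).round(4),(Rc.T@E[:3,:3]).round(3).tolist())
plan(st,(.60,-.31,.25),23.5)
E
```

```text
[[338.3, 0.0, 255.4], [0.0, 338.3, 188.5], [0.0, 0.0, 1.0]]
cam in tool [ 0.0789  0.0004 -0.1626] [[-0.001, -0.958, -0.286], [1.0, -0.001, -0.0], [-0.0, -0.286, 0.958]]
at [ 0.1876 -0.6224  0.2226] yaw -73.2 | go t [ 485.  -180.1  -27.4] w [ 0.     0.    -1.688] rows 14.0
```

jog_arm(
  increments=[
    {"tx": 34, "ty": -13, "tz": -5, "wx": 0, "wy": 0, "wz": -0.12, "gripper": 1},
    {"tx": 70, "ty": -26, "tz": -10, "wx": 0, "wy": 0, "wz": -0.24, "gripper": 1},
    {"tx": 107, "ty": -39, "tz": -15, "wx": 0, "wy": 0, "wz": -0.36, "gripper": 1},
    {"tx": 144, "ty": -53, "tz": -20, "wx": 0, "wy": 0, "wz": -0.48, "gripper": 1},
    {"tx": 181, "ty": -67, "tz": -25, "wx": 0, "wy": 0, "wz": -0.6, "gripper": 1},
  ],
  grip_force=25,
)

```text
time: 1.57
position: [0.3427, -0.5048, 0.248]
tool_rot: [2.829, 1.364, -0.0]
ft_force: [0.2, -0.7, 0.3]
grip_width: 1.001
grip_force: 0.0
```

```bash
python3 - <<'E'
from h import *; from bench import vision,ctrl
plan(ctrl.get_state(),(.60,-.31,.25),23.5)
E
```

```text
at [ 0.3427 -0.5048  0.248 ] yaw -38.5 | go t [312.6  79.9  -2. ] w [ 0.000e+00  1.000e-03 -1.083e+00] rows 9.0
```

jog_arm(
  increments=[
    {"tx": 35, "ty": 9, "tz": 0, "wx": 0, "wy": 0, "wz": -0.12, "gripper": 1},
    {"tx": 70, "ty": 18, "tz": 0, "wx": 0, "wy": 0, "wz": -0.24, "gripper": 1},
    {"tx": 105, "ty": 27, "tz": 0, "wx": 0, "wy": 0, "wz": -0.36, "gripper": 1},
    {"tx": 140, "ty": 36, "tz": 0, "wx": 0, "wy": 0, "wz": -0.48, "gripper": 1},
    {"tx": 174, "ty": 44, "tz": 0, "wx": 0, "wy": 0, "wz": -0.6, "gripper": 1},
  ],
)

```text
time: 1.98
position: [0.4864, -0.3967, 0.2478]
tool_rot: [2.299, 2.14, 0.0]
ft_force: [0.8, 0.1, 0.5]
grip_width: 0.998
grip_force: 0.0
```

jog_arm(
  increments=[
    {"tx": 20, "ty": 25, "tz": 0, "wx": 0, "wy": 0, "wz": -0.12, "gripper": 1},
    {"tx": 40, "ty": 50, "tz": 0, "wx": 0, "wy": 0, "wz": -0.24, "gripper": 1},
    {"tx": 60, "ty": 73, "tz": 0, "wx": 0, "wy": 0, "wz": -0.36, "gripper": 1},
    {"tx": 80, "ty": 95, "tz": 0, "wx": 0, "wy": 0, "wz": -0.48, "gripper": 1},
    {"tx": 94, "ty": 108, "tz": 0, "wx": 0, "wy": 0, "wz": -0.483, "gripper": 1},
  ],
)

```text
time: 2.4
position: [0.6025, -0.3097, 0.2473]
tool_rot: [1.719, 2.63, 0.003]
ft_force: [-0.7, 0.9, -0.5]
grip_width: 1.003
grip_force: 0.0
```

```bash
python3 - <<'E'
from h import *; from bench import vision,ctrl
im=vision.get_image("wrist"); cv2.imwrite("pics/w1.png",im["color"]); W=cam(im); np.save("W1.npy",W,allow_pickle=True)
plan(ctrl.get_state(),(.60,-.31,.25),23.5)
for n,X in(("mid",(.627,-.31,.108)),("s1",(.514,-.36,.078))):
    print(n,"expect",proj(W,np.array(X)).round(0))
for t in("jam_mid_c","jam_small1_c"): print(t,[(np.round(d["bbox"]).tolist(),round(d["conf"],2)) for d in vision.spot_in("wrist",t)])
E
```

```text
at [ 0.6048 -0.3056  0.2472] yaw 23.7 | go t [-2.1 -6.2 -2.8] w [ 0.005 -0.003  0.004] rows 1.0
mid expect [279. 187.]
s1 expect [155. 179.]
jam_mid_c [([246.0, 137.0, 312.0, 211.0], 0.84)]
jam_small1_c [([132.0, 142.0, 196.0, 203.0], 0.72), ([0.0, 61.0, 96.0, 119.0], 0.26)]
```

View pics/w1.png

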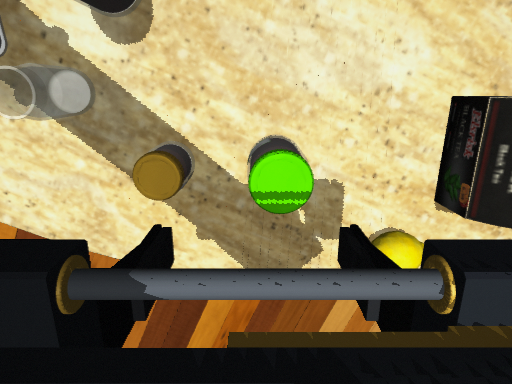

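The wrist view shows the green lid at (281,181), the gold lid of s1 at (159,176), and the open glass at (70,92). Both match the predictions to within a few pixels. I'll segment the lids by colour in all three views.

```bash
cat >> h.py <<'E'
RNG={"green":((40,120,60),(75,255,255)),"gold":((14,110,60),(30,255,255)),"pale":((0,0,95),(179,40,255))}
def lid(img,col,uv,r):
    "centroid and size of the colour blob nearest to uv within r px"
    hsv=cv2.cvtColor(img,cv2.COLOR_BGR2HSV); m=cv2.inRange(hsv,*map(np.array,RNG[col]))
    w=np.zeros_like(m); cv2.circle(w,(int(uv[0]),int(uv[1])),int(r),255,-1); m&=w
    m=cv2.morphologyEx(m,cv2.MORPH_CLOSE,np.ones((3,3)))
    n,_,s,c=cv2.connectedComponentsWithStats(m)
    if n<2: return None
    i=1+np.argmax(s[1:,4]); x,y,ww,hh=s[i,:4]; return np.array(c[i]),(x+(ww-1)/2,y+(hh-1)/2),(int(ww),int(hh),int(s[i,4]))
E
python3 - <<'E'
from h import *; from bench import vision
W=np.load("W1.npy",allow_pickle=True).item()
T=cam(vision.get_image("top"));S=cam(vision.get_image("side")); np.save("TS.npy",[T,S],allow_pickle=True)
t=cv2.imread("pics/top0.png");s=cv2.imread("pics/side0.png");w=cv2.imread("pics/w1.png")
G={"mid":("green",(348,155),(228,112),(281,181)),"s1":("gold",(362,189),(263,114),(159,176)),"s2":("gold",(165,223),(303,276),None),"clear":("gold",(176,186),(247,260),None),"tall":("pale",(322,222),(303,125),None)}
for k,(c,a,b,d) in G.items():
    A=lid(t,c,a,14);B=lid(s,c,b,18);D=lid(w,c,d,45) if d else None
    print(k,A,B,D)
    if not(A and B): continue
    for nm,o in(("TS",[(T,A[1]),(S,B[1])]),("TW",[(T,A[1]),(W,D[1])] if d else None),("SW",[(S,B[1]),(W,D[1])] if d else None)):
        if o: X=tri(o); print("  ",nm,X.round(4),[(proj(q,X)-p).round(1).tolist() for q,p in o])
E
```

```text
mid (array([347.26086957, 154.99130435]), (np.float64(347.0), np.float64(155.0)), (17, 17, 230)) (array([227.91351351, 112.32432432]), (np.float64(228.0), np.float64(112.0)), (19, 13, 185)) (array([280.47522388, 181.0958209 ]), (np.float64(280.5), np.float64(181.0)), (66, 65, 3350))
   TS [ 0.6279 -0.3052  0.0999] [[-0.0, 0.1], [-0.1, -0.0]]
   TW [ 0.6276 -0.3054  0.1009] [[0.1, 0.1], [0.5, -0.4]]
   SW [ 0.6277 -0.3064  0.0991] [[0.0, 0.0], [0.1, 0.1]]
s1 (array([365.11290323, 187.90645161]), (np.float64(365.0), np.float64(187.0)), (23, 25, 310)) (array([267.22529644, 109.69565217]), (np.float64(267.5), np.float64(108.5)), (24, 22, 253)) (array([158.94705295, 182.6017316 ]), (np.float64(157.5), np.float64(183.0)), (86, 77, 3003))
   TS [ 0.5091 -0.3668  0.0856] [[-0.2, 2.0], [-2.0, -0.5]]
   TW [ 0.5175 -0.3681  0.0745] [[-0.9, 0.2], [-0.7, 3.4]]
   SW [ 0.5108 -0.3622  0.0844] [[-2.5, 0.5], [-7.9, -1.6]]
s2 (array([164.5       , 221.47233202]), (np.float64(164.5), np.float64(223.0)), (28, 29, 506)) (array([302.8978979 , 278.56756757]), (np.float64(303.0), np.float64(278.5)), (21, 20, 333)) None
   TS [0.3914 0.3335 0.0607] [[0.0, -0.2], [0.2, 0.1]]
clear (array([175.67818182, 185.10181818]), (np.float64(176.0), np.float64(186.5)), (29, 28, 550)) (array([247.09041096, 261.34520548]), (np.float64(247.0), np.float64(261.5)), (23, 20, 365)) None
   TS [0.5201 0.2968 0.0648] [[0.0, -0.3], [0.4, 0.1]]
tall (array([321.57454545, 221.06909091]), (np.float64(321.5), np.float64(221.0)), (18, 19, 275)) (array([303.84476534, 123.32851986]), (np.float64(303.0), np.float64(122.5)), (21, 18, 277)) None
   TS [ 0.3906 -0.1987  0.1404] [[0.0, -0.3], [0.4, 0.1]]
```

```bash
python3 - <<'E'
from h import *; from bench import vision,ctrl
plan(ctrl.get_state(),(.6278,-.306,.05),23.5)
W=np.load("W1.npy",allow_pickle=True).item(); print(onplane(W,(280.5,181),.108))
E
```

```text
at [ 0.5992 -0.3139  0.2474] yaw 23.1 | go t [ -3.8  29.6 197.4] w [-0.001  0.001 -0.007] rows 5.0
[ 0.62598669 -0.30440647  0.108     ]
```

jog_arm(
  increments=[
    {"tx": -4, "ty": 29, "tz": 20, "wx": 0, "wy": 0, "wz": -0.007, "gripper": 1},
    {"tx": -4, "ty": 29, "tz": 60, "wx": 0, "wy": 0, "wz": -0.007, "gripper": 1},
    {"tx": -4, "ty": 29, "tz": 100, "wx": 0, "wy": 0, "wz": -0.007, "gripper": 1},
    {"tx": -4, "ty": 29, "tz": 120, "wx": 0, "wy": 0, "wz": -0.007, "gripper": 1},
    {"tx": -4, "ty": 29, "tz": 120, "wx": 0, "wy": 0, "wz": -0.007, "gripper": 1},
  ],
)

```text
time: 3.07
position: [0.6231, -0.3061, 0.121]
tool_rot: [-1.718, -2.618, 0.005]
ft_force: [-0.1, 0.5, -0.8]
grip_width: 1.0
grip_force: 0.0
```

```bash
python3 - <<'E'
from h import *; from bench import vision,ctrl
plan(ctrl.get_state(),(.627,-.3055,.05),23.5)
im=vision.get_image("wrist"); W=cam(im); L=lid(im["color"],"green",(255,150),140); print(L, onplane(W,L[1],.108)); 
plan(ctrl.get_state(),(.627,-.3055,.05),23.5)
print(proj(W,np.array([.627,-.3055,.108])))
cv2.imwrite("pics/w2.png",im["color"])
E
```

```text
at [ 0.6231 -0.3061  0.121 ] yaw 23.4 | go t [-1.5  4.4 70.9] w [-0.008 -0.007 -0.001] rows 2.0
(array([262.03761639, 226.43699565]), (np.float64(262.0), np.float64(223.0)), (107, 91, 8055)) [ 0.62420206 -0.29936007  0.108     ]
at [ 0.6251 -0.3065  0.1247] yaw 23.4 | go t [-0.1  2.5 74.7] w [-0.005 -0.003 -0.001] rows 2.0
[262.16617904 234.13980253]
```

View pics/w2.png

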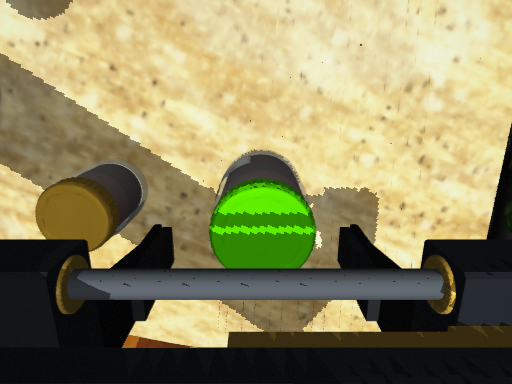

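The green lid is centred at about (262,228), between the fingers (172–340), with s1 clear on the left. Now I descend and grip.

jog_arm(
  increments=[
    {"tx": 1, "ty": 3, "tz": 15, "wx": 0, "wy": 0, "wz": 0, "gripper": 1},
    {"tx": 1, "ty": 3, "tz": 45, "wx": 0, "wy": 0, "wz": 0, "gripper": 1},
    {"tx": 1, "ty": 3, "tz": 70, "wx": 0, "wy": 0, "wz": 0, "gripper": 1},
    {"tx": 1, "ty": 3, "tz": 74, "wx": 0, "wy": 0, "wz": 0, "gripper": 1},
    {"tx": 1, "ty": 3, "tz": 74, "wx": 0, "wy": 0, "wz": 0, "gripper": 0.7},
  ],
  grip_force=25,
)

```text
time: 3.53
position: [0.63, -0.3032, 0.0532]
tool_rot: [-1.72, -2.627, 0.001]
ft_force: [-0.0, 0.5, 1.2]
grip_width: 0.972
grip_force: 0.0
```

jog_arm(
  increments=[
    {"tx": 0, "ty": 0, "tz": 0, "gripper": 0.6},
    {"tx": 0, "ty": 0, "tz": 0, "gripper": 0.5},
    {"tx": 0, "ty": 0, "tz": 0, "gripper": 0.5},
    {"tx": 0, "ty": 0, "tz": 0, "gripper": 0.5},
    {"tx": 0, "ty": 0, "tz": 0, "gripper": 0.5},
  ],
  grip_force=25,
)

```text
validation failed for argument at $.in...
```

jog_arm(
  increments=[
    {"tx": 0, "ty": 0, "tz": 0, "wx": 0, "wy": 0, "wz": 0, "gripper": 0.6},
    {"tx": 0, "ty": 0, "tz": 0, "wx": 0, "wy": 0, "wz": 0, "gripper": 0.5},
    {"tx": 0, "ty": 0, "tz": 0, "wx": 0, "wy": 0, "wz": 0, "gripper": 0.5},
    {"tx": 0, "ty": 0, "tz": 0, "wx": 0, "wy": 0, "wz": 0, "gripper": 0.5},
    {"tx": 0, "ty": 0, "tz": 0, "wx": 0, "wy": 0, "wz": 0, "gripper": 0.5},
  ],
  grip_force=25,
)

```text
time: 3.95
position: [0.6299, -0.3053, 0.056]
tool_rot: [1.721, 2.626, -0.005]
ft_force: [-5.1, -1.6, 5.4]
grip_width: 0.745
grip_force: 25.0
```

```bash
python3 - <<'E'
from h import *; from bench import ctrl
T,S=np.load("TS.npy",allow_pickle=True)
s=ctrl.get_state();print(s["position"].round(4),s["ft_force"].round(2),s["grip_width"],s["grip_force"])
# caddy pose: fit to hand-read top-view points, crop coords
t=lambda u,v:np.array(((u+.5)/3.2+139.5,(v+.5)/3.2+109.5))
sd=lambda u,v:np.array(((u+.5)/2+139.5,(v+.5)/2+79.5))
from scipy.optimize import least_squares
obs=[(T,t(219,143),(-.089,.105,.035)),(T,t(286,305),(-.089,-.105,.035)),(T,t(317,198),(-.006,0,.03)),(T,t(431,240),(.091,-.105,.075)),(T,t(357,73),(.091,.105,.075)),
(S,sd(121,311),(-.089,.105,.035)),(S,sd(267,284),(-.089,-.105,.035)),(S,sd(87,210),(.091,.105,.075)),(S,sd(227,187),(.091,-.105,.075)),(S,sd(174,264),(-.006,0,.03))]
def f(p):
    a=p[2];Rz=np.array([[np.cos(a),-np.sin(a),0],[np.sin(a),np.cos(a),0],[0,0,1]])
    return np.concatenate([proj(c,Rz@np.array(X)+[p[0],p[1],p[3]])-uv for c,uv,X in obs])
r=least_squares(f,[.57,.06,-1.16,0],loss="soft_l1"); print(r.x.round(4),np.degrees(r.x[2]),r.fun.reshape(-1,2).round(1).tolist())
E
```

```text
[ 0.6299 -0.3053  0.056 ] [-5.14 -1.61  5.38] 0.7452503564149738 25.020533367692934
[ 0.5897  0.0697 -1.1711 -0.0153] -67.09954480365728 [[-1.1, -0.8], [-0.1, 0.7], [0.2, -0.4], [1.3, -0.0], [1.2, -0.2], [-1.7, 4.5], [2.3, 0.4], [-1.6, 0.2], [0.3, -2.4], [1.9, -0.0]]
```

jog_arm(
  increments=[
    {"tx": 0, "ty": 0, "tz": -20, "wx": 0, "wy": 0, "wz": 0, "gripper": 0.5},
    {"tx": 0, "ty": 0, "tz": -60, "wx": 0, "wy": 0, "wz": 0, "gripper": 0.5},
    {"tx": 10, "ty": 5, "tz": -100, "wx": 0, "wy": 0, "wz": 0, "gripper": 0.5},
    {"tx": 30, "ty": 15, "tz": -135, "wx": 0, "wy": 0, "wz": 0, "gripper": 0.5},
    {"tx": 60, "ty": 30, "tz": -160, "wx": 0, "wy": 0, "wz": 0, "gripper": 0.5},
  ],
  grip_force=30,
)

```text
time: 4.37
position: [0.6345, -0.2402, 0.2176]
tool_rot: [1.725, 2.618, -0.002]
ft_force: [2.2, -1.2, -3.5]
grip_width: 0.746
grip_force: 30.0
```

jog_arm(
  increments=[
    {"tx": 33, "ty": 17, "tz": -20, "wx": 0, "wy": 0, "wz": 0, "gripper": 0.5},
    {"tx": 67, "ty": 34, "tz": -40, "wx": 0, "wy": 0, "wz": 0, "gripper": 0.5},
    {"tx": 101, "ty": 51, "tz": -50, "wx": 0, "wy": 0, "wz": 0, "gripper": 0.5},
    {"tx": 135, "ty": 68, "tz": -60, "wx": 0, "wy": 0, "wz": 0, "gripper": 0.5},
    {"tx": 168, "ty": 86, "tz": -60, "wx": 0, "wy": 0, "wz": 0, "gripper": 0.5},
  ],
)

```text
time: 4.78
position: [0.6463, -0.045, 0.2769]
tool_rot: [1.717, 2.626, 0.004]
ft_force: [1.1, 0.0, -4.5]
grip_width: 0.745
grip_force: 30.0
```

jog_arm(
  increments=[
    {"tx": 33, "ty": 17, "tz": 0, "wx": 0, "wy": 0, "wz": 0, "gripper": 0.5},
    {"tx": 62, "ty": 32, "tz": 0, "wx": 0, "wy": 0, "wz": 0, "gripper": 0.5},
    {"tx": 86, "ty": 44, "tz": 0, "wx": 0, "wy": 0, "wz": 0, "gripper": 0.5},
    {"tx": 93, "ty": 48, "tz": 0, "wx": 0, "wy": 0, "wz": 0, "gripper": 0.5},
    {"tx": 93, "ty": 48, "tz": 0, "wx": 0, "wy": 0, "wz": 0, "gripper": 0.5},
  ],
)

```text
time: 5.2
position: [0.6516, 0.0623, 0.2738]
tool_rot: [-1.71, -2.634, -0.004]
ft_force: [-1.5, 1.5, -3.9]
grip_width: 0.742
grip_force: 30.0
```

```bash
python3 - <<'E'
from h import *; from bench import vision,ctrl
s=ctrl.get_state();print(s["position"].round(4),s["grip_width"])
im=vision.get_image("wrist"); W=cam(im); np.save("W3.npy",W,allow_pickle=True); cv2.imwrite("pics/w3.png",im["color"])
c2=vision.get_image("wrist"); s=ctrl.get_state();print(s["position"].round(4))
for X in((-.089,.105,.035),(-.089,-.105,.035),(-.006,0,.03),(.091,.105,.075)):
    a=-1.171;Rz=np.array([[np.cos(a),-np.sin(a),0],[np.sin(a),np.cos(a),0],[0,0,1]]);print(X,proj(W,Rz@X+[.59,.07,0]).round(0))
cv2.imwrite("pics/w3b.png",cv2.resize(im["color"],None,fx=1.56,fy=1.56,interpolation=cv2.INTER_CUBIC))
E
```

```text
[0.6516 0.0623 0.2738] 0.7418497838981473
[0.6523 0.0561 0.2734]
(-0.089, 0.105, 0.035) [303.  49.]
(-0.089, -0.105, 0.035) [113.  45.]
(-0.006, 0, 0.03) [210. 123.]
(0.091, 0.105, 0.075) [299. 215.]
```

View pics/w3b.png

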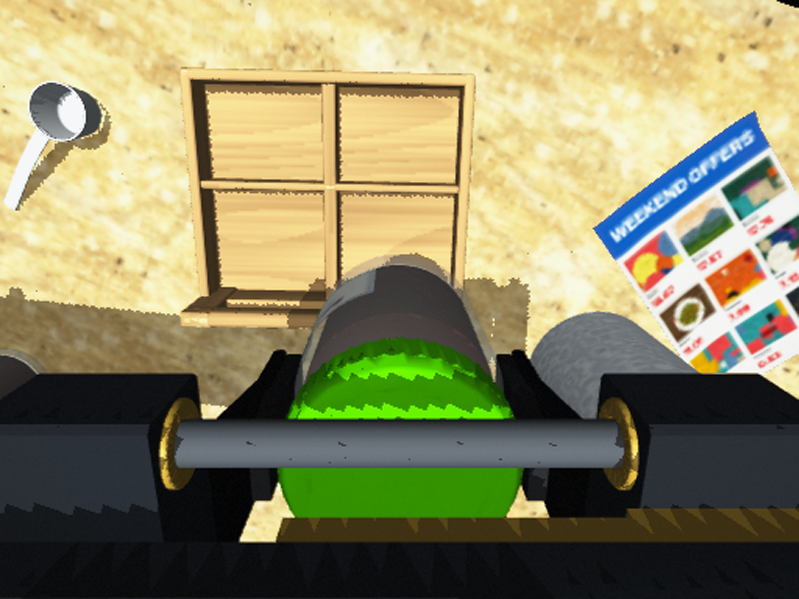

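The wrist view shows the caddy's front corners at about (116,44) and (304,47) and the divider cross at (211,119) in raw pixels. That puts the caddy centre near (0.591, 0.0735) with yaw -67°. A grey cylinder stands beside the +y back bay, so the medium jar goes in the -y back bay.

jog_arm(
  increments=[
    {"tx": 1, "ty": -30, "tz": 0, "wx": 0, "wy": 0, "wz": 0, "gripper": 0.5},
    {"tx": 2, "ty": -65, "tz": 15, "wx": 0, "wy": 0, "wz": 0, "gripper": 0.5},
    {"tx": 3, "ty": -92, "tz": 30, "wx": 0, "wy": 0, "wz": 0, "gripper": 0.5},
    {"tx": 3, "ty": -100, "tz": 50, "wx": 0, "wy": 0, "wz": 0, "gripper": 0.5},
    {"tx": 3, "ty": -100, "tz": 60, "wx": 0, "wy": 0, "wz": 0, "gripper": 0.5},
  ],
)

```text
time: 5.72
position: [0.5567, 0.0147, 0.2117]
tool_rot: [-1.728, -2.623, 0.008]
ft_force: [0.2, -0.7, -4.7]
grip_width: 0.74
grip_force: 30.0
```

```bash
cat >> h.py <<'E'
def settle():
    "let the arm settle by two camera calls, return the state"
    from bench import vision,ctrl
    for _ in range(2): im=vision.get_image("wrist")
    return ctrl.get_state(),im
E
python3 - <<'E'
from h import *; from bench import vision,ctrl
from scipy.optimize import least_squares
W=np.load("W3.npy",allow_pickle=True).item()
obs=[((116,44.2),(-.089,-.105,.035)),((304.5,46.8),(-.089,.105,.035)),((211.5,119),(-.006,0,.033))]
def f(p):
    a=p[2];Rz=np.array([[np.cos(a),-np.sin(a),0],[np.sin(a),np.cos(a),0],[0,0,1]])
    return np.concatenate([proj(W,Rz@np.array(X)+[p[0],p[1],0])-uv for uv,X in obs])
r=least_squares(f,[.59,.07,-1.17]);print(r.x,r.fun.round(1))
a=r.x[2]
for n,(x,y) in dict(Bp=(.038,.051),Bm=(.038,-.051),Fp=(-.046,.051),Fm=(-.046,-.051)).items(): print(n,(r.x[:2]+[np.cos(a)*x-np.sin(a)*y,np.sin(a)*x+np.cos(a)*y]).round(4))
s,im=settle(); plan(s,(.559,.019,.064),23)
im=vision.get_image("wrist"); plan(ctrl.get_state(),(.559,.019,.064),23)
E
```

```text
[ 0.59132318  0.07357276 -1.16635108] [-1.6 -1.   1.  -0.7  0.6  2.1]
Bp [0.6532 0.0587]
Bm [0.5594 0.0186]
Fp [0.6201 0.1359]
Fm [0.5263 0.0958]
at [0.5585 0.0171 0.2119] yaw 23.4 | go t [  1.5   1.6 147.9] w [-0.003 -0.     0.007] rows 4.0
at [0.5598 0.0183 0.2133] yaw 23.5 | go t [  1.   -0.4 149.3] w [-0.    -0.     0.009] rows 4.0
```

jog_arm(
  increments=[
    {"tx": 1, "ty": 0, "tz": 35, "wx": 0, "wy": 0, "wz": 0.008, "gripper": 0.5},
    {"tx": 1, "ty": 0, "tz": 75, "wx": 0, "wy": 0, "wz": 0.008, "gripper": 0.5},
    {"tx": 1, "ty": 0, "tz": 112, "wx": 0, "wy": 0, "wz": 0.008, "gripper": 0.5},
    {"tx": 1, "ty": 0, "tz": 138, "wx": 0, "wy": 0, "wz": 0.008, "gripper": 0.5},
    {"tx": 1, "ty": 0, "tz": 147, "wx": 0, "wy": 0, "wz": 0.008, "gripper": 0.5},
  ],
)

```text
time: 6.28
position: [0.5577, 0.0205, 0.063]
tool_rot: [-1.728, -2.618, 0.003]
ft_force: [-0.2, -0.4, -4.6]
grip_width: 0.742
grip_force: 30.0
```

jog_arm(
  increments=[
    {"tx": 0, "ty": 0, "tz": 0, "wx": 0, "wy": 0, "wz": 0, "gripper": 0.5},
    {"tx": 0, "ty": 0, "tz": 2, "wx": 0, "wy": 0, "wz": 0, "gripper": 0.5},
    {"tx": 0, "ty": 0, "tz": 3, "wx": 0, "wy": 0, "wz": 0, "gripper": 0.5},
    {"tx": 0, "ty": 0, "tz": 3, "wx": 0, "wy": 0, "wz": 0, "gripper": 0.5},
    {"tx": 0, "ty": 0, "tz": 3, "wx": 0, "wy": 0, "wz": 0, "gripper": 0.5},
  ],
)

```text
time: 6.7
position: [0.5604, 0.0204, 0.0652]
tool_rot: [1.729, 2.62, 0.002]
ft_force: [0.1, 0.2, -4.0]
grip_width: 0.743
grip_force: 30.0
```

jog_arm(
  increments=[
    {"tx": 0, "ty": 0, "tz": 1.5, "wx": 0, "wy": 0, "wz": 0, "gripper": 0.5},
    {"tx": 0, "ty": 0, "tz": 3, "wx": 0, "wy": 0, "wz": 0, "gripper": 0.5},
    {"tx": 0, "ty": 0, "tz": 4, "wx": 0, "wy": 0, "wz": 0, "gripper": 0.5},
    {"tx": 0, "ty": 0, "tz": 4, "wx": 0, "wy": 0, "wz": 0, "gripper": 0.5},
    {"tx": 0, "ty": 0, "tz": 4, "wx": 0, "wy": 0, "wz": 0, "gripper": 0.8},
  ],
)

```text
time: 7.12
position: [0.5599, 0.0204, 0.0615]
tool_rot: [1.73, 2.62, 0.0]
ft_force: [-0.1, 0.4, -0.2]
grip_width: 0.768
grip_force: 0.0
```

jog_arm(
  increments=[
    {"tx": 0, "ty": 0, "tz": 0, "wx": 0, "wy": 0, "wz": 0, "gripper": 1},
    {"tx": 0, "ty": 0, "tz": 0, "wx": 0, "wy": 0, "wz": 0, "gripper": 1},
    {"tx": 0, "ty": 0, "tz": 0, "wx": 0, "wy": 0, "wz": 0, "gripper": 1},
    {"tx": 0, "ty": 0, "tz": 0, "wx": 0, "wy": 0, "wz": 0, "gripper": 1},
    {"tx": 0, "ty": 0, "tz": -10, "wx": 0, "wy": 0, "wz": 0, "gripper": 1},
  ],
)

```text
time: 7.53
position: [0.5575, 0.0203, 0.0679]
tool_rot: [-1.729, -2.619, 0.003]
ft_force: [-0.3, -0.2, -0.7]
grip_width: 0.992
grip_force: 0.0
```

jog_arm(
  increments=[
    {"tx": 0, "ty": 0, "tz": -40, "wx": 0, "wy": 0, "wz": 0, "gripper": 1},
    {"tx": 0, "ty": 0, "tz": -80, "wx": 0, "wy": 0, "wz": 0, "gripper": 1},
    {"tx": -10, "ty": -6, "tz": -115, "wx": 0, "wy": 0, "wz": 0, "gripper": 1},
    {"tx": -35, "ty": -20, "tz": -135, "wx": 0, "wy": 0, "wz": 0, "gripper": 1},
    {"tx": -70, "ty": -40, "tz": -145, "wx": 0, "wy": 0, "wz": 0, "gripper": 1},
  ],
)

```text
time: 7.95
position: [0.5521, -0.0558, 0.2197]
tool_rot: [1.717, 2.624, 0.007]
ft_force: [1.0, -0.8, -1.5]
grip_width: 0.998
grip_force: 0.0
```

jog_arm(
  increments=[
    {"tx": -35, "ty": -20, "tz": 0, "wx": 0, "wy": 0, "wz": 0, "gripper": 1},
    {"tx": -70, "ty": -40, "tz": 0, "wx": 0, "wy": 0, "wz": 0, "gripper": 1},
    {"tx": -105, "ty": -60, "tz": 0, "wx": 0, "wy": 0, "wz": 0, "gripper": 1},
    {"tx": -140, "ty": -80, "tz": 0, "wx": 0, "wy": 0, "wz": 0, "gripper": 1},
    {"tx": -175, "ty": -100, "tz": 0, "wx": 0, "wy": 0, "wz": 0, "gripper": 1},
  ],
)

```text
time: 8.37
position: [0.5262, -0.2617, 0.2155]
tool_rot: [1.73, 2.621, -0.0]
ft_force: [1.2, -0.3, -0.5]
grip_width: 1.0
grip_force: 0.0
```

jog_arm(
  increments=[
    {"tx": -30, "ty": -18, "tz": 0, "wx": 0, "wy": 0, "wz": 0, "gripper": 1},
    {"tx": -60, "ty": -36, "tz": 0, "wx": 0, "wy": 0, "wz": 0, "gripper": 1},
    {"tx": -80, "ty": -48, "tz": 0, "wx": 0, "wy": 0, "wz": 0, "gripper": 1},
    {"tx": -86, "ty": -52, "tz": 0, "wx": 0, "wy": 0, "wz": 0, "gripper": 1},
    {"tx": -86, "ty": -52, "tz": 0, "wx": 0, "wy": 0, "wz": 0, "gripper": 1},
  ],
)

```text
time: 8.78
position: [0.5114, -0.362, 0.2145]
tool_rot: [-1.736, -2.618, 0.001]
ft_force: [0.3, 1.9, -0.4]
grip_width: 0.995
grip_force: 0.0
```

```bash
python3 - <<'E'
from h import *; from bench import vision,ctrl
s,im=settle(); W=cam(im); cv2.imwrite("pics/w4.png",im["color"]); np.save("W4.npy",W,allow_pickle=True)
W1=np.load("W1.npy",allow_pickle=True).item(); T,S=np.load("TS.npy",allow_pickle=True)
for z in(.07,.078): print(onplane(W1,(159,176),z).round(4))
L=lid(im["color"],"gold",(256,190),70);print(L)
print("two wrist",tri([(W1,(159,176)),(W,L[1])]).round(4), onplane(W,L[1],.078).round(4))
for t in("jam_small1_c",): print(t,[(np.round(d["bbox"]).tolist(),round(d["conf"],2)) for d in vision.spot_in("wrist",t)])
plan(s,(.514,-.36,.037),23.5)
im=vision.get_image("top")["color"]; cv2.imwrite("pics/t4.png",cv2.resize(im[110:270,140:390],None,fx=3.2,fy=3.2,interpolation=cv2.INTER_CUBIC))
cv2.imwrite("pics/m4.png",np.vstack([cv2.imread("pics/w4.png"),cv2.resize(im[115:215,190:318],(512,200*2))[:216*2]])[:800])
E
```

```text
[ 0.5152 -0.3583  0.07  ]
[ 0.5165 -0.3554  0.078 ]
(array([251.26532847, 202.17043796]), (np.float64(256.0), np.float64(202.0)), (141, 113, 8220))
two wrist [ 0.5192 -0.3657  0.0862] [ 0.5228 -0.3813  0.078 ]
jam_small1_c [([229.0, 136.0, 286.0, 203.0], 0.74)]
at [ 0.5133 -0.3576  0.2147] yaw 23.2 | go t [ -2.6  -0.5 177.7] w [ 0.001 -0.001 -0.005] rows 5.0
```

View pics/w4.png

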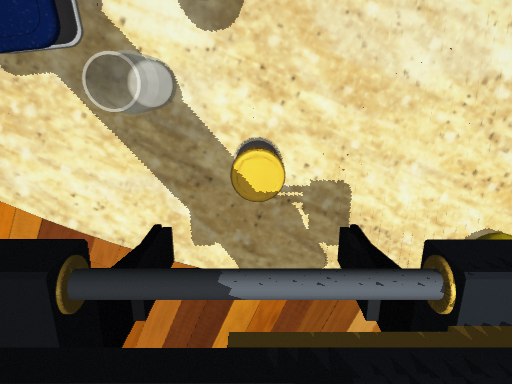

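The gold lid is centred at (258,175), about 54 px wide, and the open glass is well clear at (130,82).

```bash
python3 - <<'E'
from h import *; from bench import ctrl
W=np.load("W4.npy",allow_pickle=True).item();W1=np.load("W1.npy",allow_pickle=True).item(); T,S=np.load("TS.npy",allow_pickle=True)
print(tri([(W1,(159,176)),(W,(258,175))]).round(4))
for z in (.07,.078): X=onplane(W,(258,175),z); print(X.round(4), proj(T,X).round(1),proj(S,X).round(1))
plan(ctrl.get_state(),(.5155,-.358,.037),23.5)
E
```

```text
[ 0.5152 -0.3585  0.0696]
[ 0.5151 -0.3585  0.07  ] [361.1 188.1] [263.5 113.2]
[ 0.5143 -0.3566  0.078 ] [361.2 187.9] [263.8 111.4]
at [ 0.5138 -0.3567  0.2149] yaw 23.4 | go t [ -1.9   0.9 177.9] w [ 0.001 -0.    -0.002] rows 5.0
```

jog_arm(
  increments=[
    {"tx": -2, "ty": 1, "tz": 35, "wx": 0, "wy": 0, "wz": 0, "gripper": 1},
    {"tx": -2, "ty": 1, "tz": 76, "wx": 0, "wy": 0, "wz": 0, "gripper": 1},
    {"tx": -2, "ty": 1, "tz": 117, "wx": 0, "wy": 0, "wz": 0, "gripper": 1},
    {"tx": -2, "ty": 1, "tz": 155, "wx": 0, "wy": 0, "wz": 0, "gripper": 1},
    {"tx": -2, "ty": 1, "tz": 177, "wx": 0, "wy": 0, "wz": 0, "gripper": 1},
  ],
)

```text
time: 9.4
position: [0.5128, -0.3572, 0.0334]
tool_rot: [-1.723, -2.62, -0.001]
ft_force: [-1.5, -0.8, -0.3]
grip_width: 0.999
grip_force: 0.0
```

jog_arm(
  increments=[
    {"tx": 0, "ty": 0, "tz": 0, "wx": 0, "wy": 0, "wz": 0, "gripper": 1},
    {"tx": 0, "ty": 0, "tz": 0, "wx": 0, "wy": 0, "wz": 0, "gripper": 0.7},
    {"tx": 0, "ty": 0, "tz": 0, "wx": 0, "wy": 0, "wz": 0, "gripper": 0.4},
    {"tx": 0, "ty": 0, "tz": 0, "wx": 0, "wy": 0, "wz": 0, "gripper": 0.4},
    {"tx": 0, "ty": 0, "tz": 0, "wx": 0, "wy": 0, "wz": 0, "gripper": 0.4},
  ],
  grip_force=25,
)

```text
time: 9.82
position: [0.5159, -0.3616, 0.0401]
tool_rot: [1.728, 2.619, -0.001]
ft_force: [0.2, 0.6, 0.3]
grip_width: 0.781
grip_force: 0.0
```

jog_arm(
  increments=[
    {"tx": 0, "ty": 0, "tz": 0, "wx": 0, "wy": 0, "wz": 0, "gripper": 0.4},
    {"tx": 0, "ty": 0, "tz": 0, "wx": 0, "wy": 0, "wz": 0, "gripper": 0.4},
    {"tx": 0, "ty": 0, "tz": 0, "wx": 0, "wy": 0, "wz": 0, "gripper": 0.4},
    {"tx": 0, "ty": 0, "tz": 0, "wx": 0, "wy": 0, "wz": 0, "gripper": 0.4},
    {"tx": 0, "ty": 0, "tz": 0, "wx": 0, "wy": 0, "wz": 0, "gripper": 0.4},
  ],
)

```text
time: 10.23
position: [0.5151, -0.3611, 0.0385]
tool_rot: [1.73, 2.62, 0.0]
ft_force: [0.5, 0.9, 4.7]
grip_width: 0.586
grip_force: 25.0
```

View pics/t4.png

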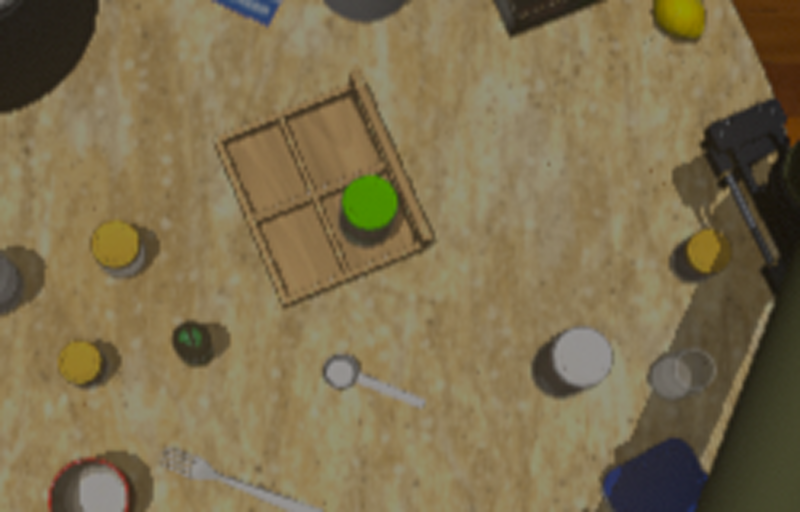

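The medium jar stands in its bay. The grip width of 51 mm means this is the smaller jar; it goes to the front -y bay.

jog_arm(
  increments=[
    {"tx": 0, "ty": 0, "tz": -20, "wx": 0, "wy": 0, "wz": 0, "gripper": 0.4},
    {"tx": 0, "ty": 0, "tz": -60, "wx": 0, "wy": 0, "wz": 0, "gripper": 0.4},
    {"tx": 10, "ty": 5, "tz": -98, "wx": 0, "wy": 0, "wz": 0, "gripper": 0.4},
    {"tx": 25, "ty": 12, "tz": -133, "wx": 0, "wy": 0, "wz": 0, "gripper": 0.4},
    {"tx": 45, "ty": 21, "tz": -163, "wx": 0, "wy": 0, "wz": 0, "gripper": 0.4},
  ],
  grip_force=30,
)

```text
time: 10.65
position: [0.5148, -0.3126, 0.2015]
tool_rot: [-1.735, -2.619, 0.002]
ft_force: [-0.0, -0.6, -2.6]
grip_width: 0.583
grip_force: 29.8
```

jog_arm(
  increments=[
    {"tx": 35, "ty": 16, "tz": -10, "wx": 0, "wy": 0, "wz": 0, "gripper": 0.4},
    {"tx": 70, "ty": 32, "tz": -18, "wx": 0, "wy": 0, "wz": 0, "gripper": 0.4},
    {"tx": 106, "ty": 49, "tz": -26, "wx": 0, "wy": 0, "wz": 0, "gripper": 0.4},
    {"tx": 142, "ty": 66, "tz": -34, "wx": 0, "wy": 0, "wz": 0, "gripper": 0.4},
    {"tx": 178, "ty": 83, "tz": -37, "wx": 0, "wy": 0, "wz": 0, "gripper": 0.4},
  ],
)

```text
time: 11.07
position: [0.5215, -0.1133, 0.2374]
tool_rot: [-1.731, -2.621, 0.002]
ft_force: [0.9, -0.1, -2.9]
grip_width: 0.582
grip_force: 29.8
```

jog_arm(
  increments=[
    {"tx": 36, "ty": 16, "tz": 0, "wx": 0, "wy": 0, "wz": 0, "gripper": 0.4},
    {"tx": 73, "ty": 33, "tz": 0, "wx": 0, "wy": 0, "wz": 0, "gripper": 0.4},
    {"tx": 110, "ty": 50, "tz": 0, "wx": 0, "wy": 0, "wz": 0, "gripper": 0.4},
    {"tx": 145, "ty": 66, "tz": 0, "wx": 0, "wy": 0, "wz": 0, "gripper": 0.4},
    {"tx": 172, "ty": 78, "tz": 0, "wx": 0, "wy": 0, "wz": 0, "gripper": 0.4},
  ],
)

```text
time: 11.48
position: [0.5248, 0.0776, 0.2365]
tool_rot: [-1.726, -2.623, 0.001]
ft_force: [-0.7, 1.2, -3.0]
grip_width: 0.582
grip_force: 29.8
```

jog_arm(
  increments=[
    {"tx": 14, "ty": 6, "tz": 5, "wx": 0, "wy": 0, "wz": 0, "gripper": 0.4},
    {"tx": 22, "ty": 10, "tz": 20, "wx": 0, "wy": 0, "wz": 0, "gripper": 0.4},
    {"tx": 22, "ty": 10, "tz": 40, "wx": 0, "wy": 0, "wz": 0, "gripper": 0.4},
    {"tx": 22, "ty": 10, "tz": 50, "wx": 0, "wy": 0, "wz": 0, "gripper": 0.4},
    {"tx": 22, "ty": 10, "tz": 50, "wx": 0, "wy": 0, "wz": 0, "gripper": 0.4},
  ],
)

```text
time: 11.9
position: [0.5244, 0.0969, 0.1839]
tool_rot: [-1.728, -2.618, 0.008]
ft_force: [-0.4, 0.5, -3.5]
grip_width: 0.585
grip_force: 29.8
```

```bash
python3 - <<'E'
from h import *; from bench import vision,ctrl
s,im=settle(); vision.get_image("wrist"); s=ctrl.get_state(); plan(s,(.525,.0985,.0445),23.2); print(s["grip_width"],s["ft_force"])
E
```

```text
at [0.5272 0.0974 0.1878] yaw 23.1 | go t [  1.9  -1.6 143.3] w [ 0.     0.    -0.002] rows 4.0
0.5821758113135479 [-0.83744593  0.17744959 -2.77389644]
```

jog_arm(
  increments=[
    {"tx": 2, "ty": -2, "tz": 35, "wx": 0, "wy": 0, "wz": 0, "gripper": 0.4},
    {"tx": 2, "ty": -2, "tz": 75, "wx": 0, "wy": 0, "wz": 0, "gripper": 0.4},
    {"tx": 2, "ty": -2, "tz": 110, "wx": 0, "wy": 0, "wz": 0, "gripper": 0.4},
    {"tx": 2, "ty": -2, "tz": 132, "wx": 0, "wy": 0, "wz": 0, "gripper": 0.4},
    {"tx": 2, "ty": -2, "tz": 138, "wx": 0, "wy": 0, "wz": 0, "gripper": 0.4},
  ],
)

```text
time: 12.47
position: [0.5221, 0.0978, 0.0464]
tool_rot: [-1.73, -2.617, 0.006]
ft_force: [-0.4, 0.1, -3.8]
grip_width: 0.582
grip_force: 29.8
```

jog_arm(
  increments=[
    {"tx": 0, "ty": 0, "tz": 2, "wx": 0, "wy": 0, "wz": 0, "gripper": 0.4},
    {"tx": 0, "ty": 0, "tz": 4, "wx": 0, "wy": 0, "wz": 0, "gripper": 0.4},
    {"tx": 0, "ty": 0, "tz": 6, "wx": 0, "wy": 0, "wz": 0, "gripper": 0.4},
    {"tx": 0, "ty": 0, "tz": 7, "wx": 0, "wy": 0, "wz": 0, "gripper": 0.4},
    {"tx": 0, "ty": 0, "tz": 7, "wx": 0, "wy": 0, "wz": 0, "gripper": 0.4},
  ],
)

```text
time: 12.88
position: [0.5262, 0.099, 0.0445]
tool_rot: [1.729, 2.619, 0.003]
ft_force: [0.5, -2.1, 2.1]
grip_width: 0.585
grip_force: 29.9
```

jog_arm(
  increments=[
    {"tx": 0, "ty": 0, "tz": -1, "wx": 0, "wy": 0, "wz": 0, "gripper": 1},
    {"tx": 0, "ty": 0, "tz": -1, "wx": 0, "wy": 0, "wz": 0, "gripper": 1},
    {"tx": 0, "ty": 0, "tz": -1, "wx": 0, "wy": 0, "wz": 0, "gripper": 1},
    {"tx": 0, "ty": 0, "tz": -1, "wx": 0, "wy": 0, "wz": 0, "gripper": 1},
    {"tx": 0, "ty": 0, "tz": -8, "wx": 0, "wy": 0, "wz": 0, "gripper": 1},
  ],
)

```text
time: 13.3
position: [0.5232, 0.0989, 0.0496]
tool_rot: [-1.729, -2.62, 0.002]
ft_force: [-0.3, 0.1, -0.4]
grip_width: 0.872
grip_force: 0.0
```

jog_arm(
  increments=[
    {"tx": 0, "ty": 0, "tz": -38, "wx": 0, "wy": 0, "wz": 0, "gripper": 1},
    {"tx": 0, "ty": 0, "tz": -76, "wx": 0, "wy": 0, "wz": 0, "gripper": 1},
    {"tx": 5, "ty": 0, "tz": -115, "wx": 0, "wy": 0, "wz": 0, "gripper": 1},
    {"tx": 20, "ty": -2, "tz": -150, "wx": 0, "wy": 0, "wz": 0, "gripper": 1},
    {"tx": 45, "ty": -5, "tz": -178, "wx": 0, "wy": 0, "wz": 0, "gripper": 1},
  ],
)

```text
time: 13.72
position: [0.5034, 0.1369, 0.2318]
tool_rot: [1.735, 2.616, 0.002]
ft_force: [1.3, -0.0, 0.3]
grip_width: 0.994
grip_force: 0.0
```

jog_arm(
  increments=[
    {"tx": 30, "ty": -4, "tz": 0, "wx": 0, "wy": 0, "wz": 0.12, "gripper": 1},
    {"tx": 60, "ty": -8, "tz": 0, "wx": 0, "wy": 0, "wz": 0.24, "gripper": 1},
    {"tx": 90, "ty": -12, "tz": 0, "wx": 0, "wy": 0, "wz": 0.36, "gripper": 1},
    {"tx": 120, "ty": -15, "tz": 0, "wx": 0, "wy": 0, "wz": 0.48, "gripper": 1},
    {"tx": 150, "ty": -18, "tz": 0, "wx": 0, "wy": 0, "wz": 0.6, "gripper": 1},
  ],
)

```text
time: 14.13
position: [0.4254, 0.2706, 0.2291]
tool_rot: [2.433, 1.986, 0.001]
ft_force: [0.9, 0.6, 0.1]
grip_width: 1.003
grip_force: 0.0
```

```bash
python3 - <<'E'
from h import *; from bench import vision,ctrl
s,im=settle(); vision.get_image("wrist"); im=vision.get_image("wrist"); s=ctrl.get_state(); plan(s,(.391,.333,.23),-46); W=cam(im); np.save("W5.npy",W,allow_pickle=True); cv2.imwrite("pics/w5.png",im["color"])
for t in("jam_small1_c","sugar_jar_c"): print(t,[(np.round(d["bbox"]).tolist(),round(d["conf"],2)) for d in vision.spot_in("wrist",t)])
print(proj(W,np.array([.391,.333,.078])),s["joint_positions"].round(2))
E
```

```text
at [0.426  0.2701 0.2288] yaw -11.0 | go t [ 55.1 -46.3  -1.2] w [0.001 0.    0.611] rows 5.0
jam_small1_c [([346.0, 298.0, 378.0, 331.0], 0.66)]
sugar_jar_c [([248.0, 4.0, 313.0, 26.0], 0.57)]
[205.89772006 116.23840479] [ 0.27  0.06 -0.91  1.77  0.05  1.34 -0.84]
```

View pics/w5.png

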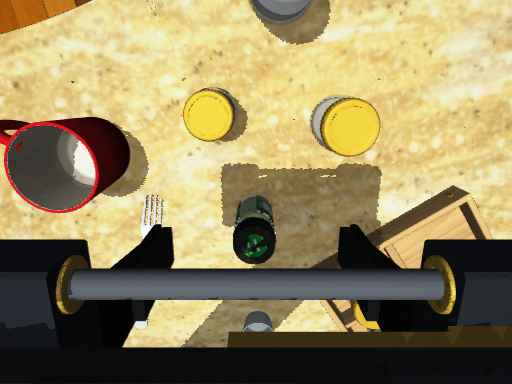

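The jam lid is at (209,114) (predicted (206,116)), the clear jar at (350,126), sugar at the top edge (281,5), spice at (255,240), and the mug on the left.

jog_arm(
  increments=[
    {"tx": 15, "ty": -12, "tz": 0, "wx": 0, "wy": 0, "wz": 0.122, "gripper": 1},
    {"tx": 30, "ty": -24, "tz": 0, "wx": 0, "wy": 0, "wz": 0.244, "gripper": 1},
    {"tx": 45, "ty": -36, "tz": 0, "wx": 0, "wy": 0, "wz": 0.366, "gripper": 1},
    {"tx": 55, "ty": -46, "tz": 0, "wx": 0, "wy": 0, "wz": 0.488, "gripper": 1},
    {"tx": 55, "ty": -46, "tz": 0, "wx": 0, "wy": 0, "wz": 0.611, "gripper": 1},
  ],
)

```text
time: 14.85
position: [0.3907, 0.3341, 0.2285]
tool_rot: [-2.915, -1.166, 0.001]
ft_force: [-0.5, 0.8, 0.1]
grip_width: 1.002
grip_force: 0.0
```

```bash
python3 - <<'E'
from h import *; from bench import vision,ctrl
settle(); s,im=settle(); W=cam(im); np.save("W6.npy",W,allow_pickle=True); cv2.imwrite("pics/w6.png",im["color"])
plan(ctrl.get_state(),(.391,.333,.043),-46)
W5=np.load("W5.npy",allow_pickle=True).item()
print("w5",onplane(W5,(209,114),.078).round(4),"clear",onplane(W5,(350,126),.075).round(4),"pred",proj(W,np.array([.391,.333,.078])).round(1),s["joint_positions"].round(2))
E
```

```text
at [0.3931 0.3309 0.2282] yaw -46.2 | go t [  0.   -3.  185.2] w [ 0.     0.001 -0.003] rows 5.0
w5 [0.3942 0.3344 0.078 ] clear [0.5196 0.299  0.075 ] pred [252.  173.7] [ 0.14  0.09 -0.94  1.75  0.08  1.34 -1.61]
```

View pics/w6.png

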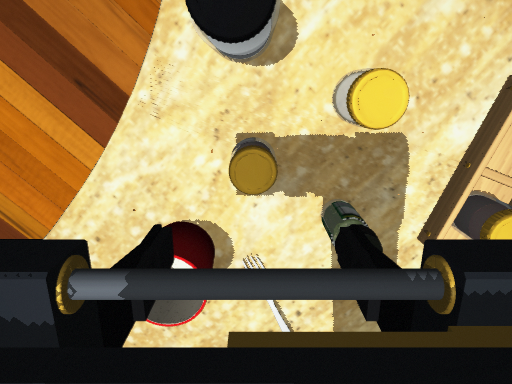

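The jam lid is at (253,169), the sugar lid at (231,15), spice at (345,220), the mug rim at about (172,290), and the clear jar at (377,98). I'll check clearances before descending.

```bash
python3 - <<'E'
from h import *; from bench import vision,ctrl
W5,W6=[np.load(f"W{i}.npy",allow_pickle=True).item() for i in(5,6)]; T,S=np.load("TS.npy",allow_pickle=True)
X=tri([(W5,(209,114)),(W6,(253,169))]); print("jar",X.round(4)); 
t=lambda u,v:((u+.5)/3.2+139.5,(v+.5)/3.2+109.5)
J=onplane(W6,(253,169),.078);print(J)
ex,ey=target_R(-46)[:,0],target_R(-46)[:,1]
for n,P in(("mug",tri([(W5,(52,167)),(T,t(90,490))])),("spice",tri([(W5,(255,241)),(T,t(191,339))])),("sugar",onplane(W6,(231,15),.145)),("clear",tri([(W5,(350,126)),(W6,(377,98))]))): d=P-J;print(n,P.round(3),"across",(d@ex).round(3),"along",(d@ey).round(3))
plan(ctrl.get_state(),(J[0],J[1],.043),-46)
E
```

```text
jar [0.393  0.3339 0.0678]
[0.39503006 0.33546784 0.078     ]
mug [0.253 0.315 0.102] across -0.117 along -0.084
spice [0.413 0.211 0.095] across -0.074 along 0.102
sugar [0.472 0.428 0.145] across 0.12 along -0.013
clear [0.521 0.298 0.07 ] across 0.065 along 0.114
at [0.3931 0.3309 0.2282] yaw -46.2 | go t [  4.6  -2.  185.2] w [ 0.     0.001 -0.003] rows 5.0
```

jog_arm(
  increments=[
    {"tx": 3, "ty": -2, "tz": 35, "wx": 0, "wy": 0, "wz": 0, "gripper": 1},
    {"tx": 3, "ty": -2, "tz": 75, "wx": 0, "wy": 0, "wz": 0, "gripper": 1},
    {"tx": 3, "ty": -2, "tz": 115, "wx": 0, "wy": 0, "wz": 0, "gripper": 1},
    {"tx": 3, "ty": -2, "tz": 155, "wx": 0, "wy": 0, "wz": 0, "gripper": 1},
    {"tx": 3, "ty": -2, "tz": 185, "wx": 0, "wy": 0, "wz": 0, "gripper": 1},
  ],
)

```text
time: 15.47
position: [0.3927, 0.3333, 0.0402]
tool_rot: [2.913, 1.172, -0.004]
ft_force: [-0.1, -0.6, 0.6]
grip_width: 0.998
grip_force: 0.0
```

jog_arm(
  increments=[
    {"tx": 0, "ty": 0, "tz": 2, "wx": 0, "wy": 0, "wz": 0, "gripper": 1},
    {"tx": 0, "ty": 0, "tz": 2, "wx": 0, "wy": 0, "wz": 0, "gripper": 0.7},
    {"tx": 0, "ty": 0, "tz": 2, "wx": 0, "wy": 0, "wz": 0, "gripper": 0.4},
    {"tx": 0, "ty": 0, "tz": 2, "wx": 0, "wy": 0, "wz": 0, "gripper": 0.4},
    {"tx": 0, "ty": 0, "tz": 2, "wx": 0, "wy": 0, "wz": 0, "gripper": 0.4},
  ],
  grip_force=25,
)

```text
time: 15.88
position: [0.3946, 0.3367, 0.0437]
tool_rot: [-2.915, -1.171, -0.007]
ft_force: [-1.3, 0.9, 0.4]
grip_width: 0.778
grip_force: 0.0
```

jog_arm(
  increments=[
    {"tx": 0, "ty": 0, "tz": 0, "wx": 0, "wy": 0, "wz": 0, "gripper": 0.4},
    {"tx": 0, "ty": 0, "tz": 0, "wx": 0, "wy": 0, "wz": 0, "gripper": 0.4},
    {"tx": 0, "ty": 0, "tz": 0, "wx": 0, "wy": 0, "wz": 0, "gripper": 0.4},
    {"tx": 0, "ty": 0, "tz": 0, "wx": 0, "wy": 0, "wz": 0, "gripper": 0.4},
    {"tx": 0, "ty": 0, "tz": 0, "wx": 0, "wy": 0, "wz": 0, "gripper": 0.4},
  ],
)

```text
time: 16.3
position: [0.3934, 0.3359, 0.042]
tool_rot: [2.915, 1.171, 0.002]
ft_force: [0.3, -0.4, 4.4]
grip_width: 0.534
grip_force: 24.9
```

```bash
python3 - <<'E'
from bench import vision; import cv2
im=vision.get_image("side")["color"]; cv2.imwrite("pics/s7.png",cv2.resize(im[210:330,200:350],None,fx=4,fy=4,interpolation=cv2.INTER_CUBIC))
E
```

```text
(no output)
```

View pics/s7.png

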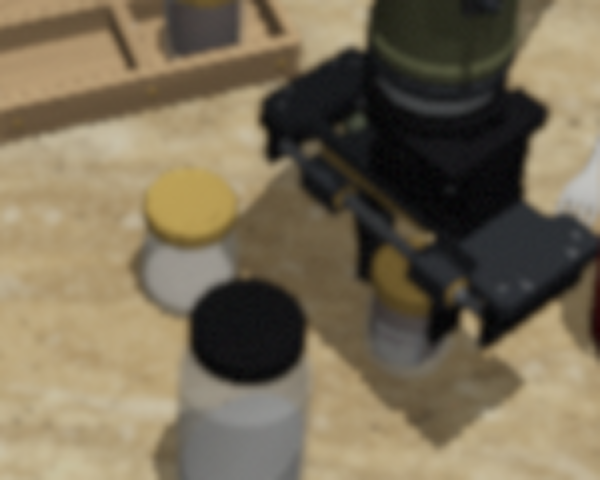

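The jar stands upright in the grip and is held on its narrower lid/neck. Lifting.

jog_arm(
  increments=[
    {"tx": 0, "ty": 0, "tz": -15, "wx": 0, "wy": 0, "wz": 0, "gripper": 0.4},
    {"tx": 0, "ty": 0, "tz": -50, "wx": 0, "wy": 0, "wz": 0, "gripper": 0.4},
    {"tx": 0, "ty": 0, "tz": -90, "wx": 0, "wy": 0, "wz": 0, "gripper": 0.4},
    {"tx": 0, "ty": 10, "tz": -130, "wx": 0, "wy": 0, "wz": 0, "gripper": 0.4},
    {"tx": 0, "ty": 28, "tz": -165, "wx": 0, "wy": 0, "wz": 0, "gripper": 0.4},
  ],
  grip_force=35,
)

```text
time: 16.77
position: [0.4099, 0.3175, 0.2081]
tool_rot: [-2.911, -1.178, 0.001]
ft_force: [0.9, 0.7, -1.9]
grip_width: 0.535
grip_force: 34.7
```

jog_arm(
  increments=[
    {"tx": 3, "ty": 33, "tz": -10, "wx": 0, "wy": 0, "wz": 0.073, "gripper": 0.4},
    {"tx": 6, "ty": 69, "tz": -20, "wx": 0, "wy": 0, "wz": 0.147, "gripper": 0.4},
    {"tx": 10, "ty": 105, "tz": -25, "wx": 0, "wy": 0, "wz": 0.22, "gripper": 0.4},
    {"tx": 14, "ty": 141, "tz": -25, "wx": 0, "wy": 0, "wz": 0.294, "gripper": 0.4},
    {"tx": 17, "ty": 175, "tz": -25, "wx": 0, "wy": 0, "wz": 0.367, "gripper": 0.4},
  ],
)

```text
time: 17.18
position: [0.5467, 0.1991, 0.2309]
tool_rot: [3.081, 0.613, -0.001]
ft_force: [0.1, 0.2, -2.4]
grip_width: 0.536
grip_force: 34.7
```

```bash
python3 - <<'E'
from h import *; from bench import vision,ctrl
settle(); s,im=settle(); plan(s,(.619,.1375,.18),-67); print(s["grip_width"],s["ft_force"],s["joint_positions"].round(2))
E
```

```text
at [0.5455 0.1998 0.2298] yaw -67.4 | go t [44.1 85.8 49.6] w [-0.002  0.003 -0.007] rows 3.0
0.5363218364673237 [ 0.28365905  0.42306592 -2.05335984] [ 0.27  0.25 -0.78  1.59  0.18  1.37 -1.71]
```

```bash
python3 - <<'E'
from bench import vision; import cv2
im=vision.get_image("side")["color"]; cv2.imwrite("pics/s8.png",cv2.resize(im[90:290,170:360],None,fx=3,fy=3,interpolation=cv2.INTER_CUBIC))
for t in("jam_small1_c","jam_small2_c","clear_jar_c"): print(t,[([int(v) for v in d["bbox"]],round(d["conf"],2)) for d in vision.spot_in("side",t)])
E
```

```text
jam_small1_c []
jam_small2_c [([229, 171, 255, 199], 0.7)]
clear_jar_c [([233, 252, 260, 290], 0.79)]
```

View pics/s8.png

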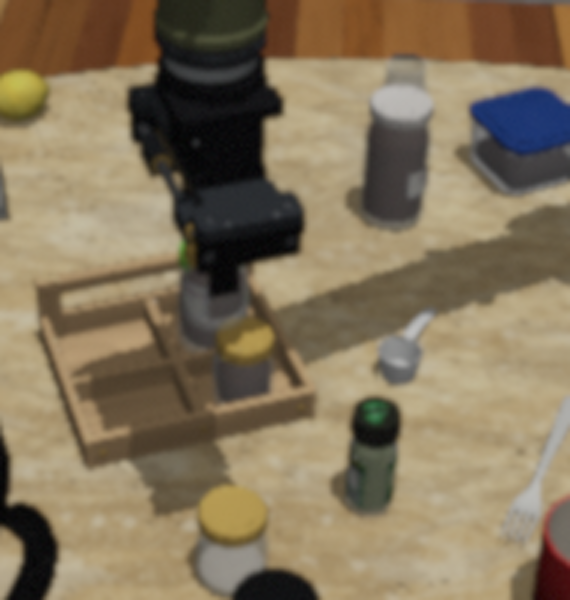

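The side view shows the held jar with its white label in the gripper, the first small jar upright in the front -y bay, and the clear, spice, tall and open jars undisturbed. Moving over the front +y bay.

jog_arm(
  increments=[
    {"tx": 16, "ty": 31, "tz": 0, "wx": 0, "wy": 0, "wz": -0.005, "gripper": 0.4},
    {"tx": 32, "ty": 62, "tz": 10, "wx": 0, "wy": 0, "wz": -0.005, "gripper": 0.4},
    {"tx": 42, "ty": 82, "tz": 25, "wx": 0, "wy": 0, "wz": -0.005, "gripper": 0.4},
    {"tx": 44, "ty": 86, "tz": 45, "wx": 0, "wy": 0, "wz": -0.005, "gripper": 0.4},
    {"tx": 44, "ty": 86, "tz": 50, "wx": 0, "wy": 0, "wz": -0.005, "gripper": 0.4},
  ],
)

```text
time: 18.0
position: [0.6187, 0.1363, 0.1778]
tool_rot: [3.079, 0.623, -0.008]
ft_force: [-1.9, -0.0, -3.5]
grip_width: 0.534
grip_force: 34.7
```

```bash
python3 - <<'E'
from h import *; from bench import vision,ctrl
settle(); s,im=settle(); cv2.imwrite("pics/w9.png",im["color"]);np.save("W9.npy",cam(im),allow_pickle=True); plan(s,(.619,.1375,.048),-67); print(s["grip_width"],s["ft_force"])
E
```

```text
at [0.6187 0.141  0.1826] yaw -66.8 | go t [ -1.2   3.4 134.6] w [-0.    -0.001  0.004] rows 4.0
0.5338147229073603 [ 0.55233589 -0.31746427 -3.0546394 ]
```

View pics/w9.png

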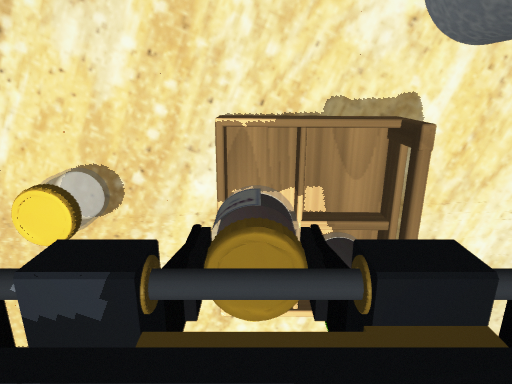

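The wrist view shows the held jar over the front +y bay. The caddy's +y front corner is at (217,117), and the grey cylinder is well beyond it at (475,20). Checking the corner against the fitted pose before descending.

```bash
python3 - <<'E'
from h import *
W=np.load("W9.npy",allow_pickle=True).item()
a=-1.1664;c=np.array([.5913,.0736]);Rz=np.array([[np.cos(a),-np.sin(a)],[np.sin(a),np.cos(a)]])
for n,uv,z in(("FLcorner",(217,117),.035),("div/wall",(300,127),.035),("rail",(435,124),.075),("cyl",(475,45),0)):
    print(n,(Rz.T@(onplane(W,uv,z)[:2]-c)).round(4))
E
```

```text
FLcorner [-0.0853  0.1045]
div/wall [-0.0105  0.0956]
rail [0.0902 0.1023]
cyl [0.156  0.1681]
```

jog_arm(
  increments=[
    {"tx": -1, "ty": 2, "tz": 35, "wx": 0, "wy": 0, "wz": 0, "gripper": 0.4},
    {"tx": -1, "ty": 2, "tz": 72, "wx": 0, "wy": 0, "wz": 0, "gripper": 0.4},
    {"tx": -1, "ty": 2, "tz": 105, "wx": 0, "wy": 0, "wz": 0, "gripper": 0.4},
    {"tx": -1, "ty": 2, "tz": 124, "wx": 0, "wy": 0, "wz": 0, "gripper": 0.4},
    {"tx": -1, "ty": 2, "tz": 130, "wx": 0, "wy": 0, "wz": 0, "gripper": 0.4},
  ],
)

```text
time: 18.62
position: [0.6169, 0.137, 0.0492]
tool_rot: [-3.078, -0.63, 0.007]
ft_force: [-0.2, -0.9, -2.7]
grip_width: 0.531
grip_force: 34.7
```

jog_arm(
  increments=[
    {"tx": 0, "ty": 0, "tz": 2, "wx": 0, "wy": 0, "wz": 0, "gripper": 0.4},
    {"tx": 0, "ty": 0, "tz": 4, "wx": 0, "wy": 0, "wz": 0, "gripper": 0.4},
    {"tx": 0, "ty": 0, "tz": 6, "wx": 0, "wy": 0, "wz": 0, "gripper": 0.4},
    {"tx": 0, "ty": 0, "tz": 7, "wx": 0, "wy": 0, "wz": 0, "gripper": 0.4},
    {"tx": 0, "ty": 0, "tz": 7, "wx": 0, "wy": 0, "wz": 0, "gripper": 0.4},
  ],
)

```text
time: 19.03
position: [0.6212, 0.1375, 0.048]
tool_rot: [3.078, 0.627, 0.008]
ft_force: [-0.9, -0.0, 4.6]
grip_width: 0.535
grip_force: 34.9
```

jog_arm(
  increments=[
    {"tx": 0, "ty": 0, "tz": -1, "wx": 0, "wy": 0, "wz": 0, "gripper": 1},
    {"tx": 0, "ty": 0, "tz": -1, "wx": 0, "wy": 0, "wz": 0, "gripper": 1},
    {"tx": 0, "ty": 0, "tz": -1, "wx": 0, "wy": 0, "wz": 0, "gripper": 1},
    {"tx": 0, "ty": 0, "tz": -1, "wx": 0, "wy": 0, "wz": 0, "gripper": 1},
    {"tx": 0, "ty": 0, "tz": -5, "wx": 0, "wy": 0, "wz": 0, "gripper": 1},
  ],
)

```text
time: 19.45
position: [0.6188, 0.1361, 0.0489]
tool_rot: [3.078, 0.627, -0.002]
ft_force: [-0.2, -0.3, 0.5]
grip_width: 0.828
grip_force: 0.0
```

jog_arm(
  increments=[
    {"tx": 0, "ty": 0, "tz": -38, "wx": 0, "wy": 0, "wz": 0, "gripper": 1},
    {"tx": 0, "ty": 0, "tz": -76, "wx": 0, "wy": 0, "wz": 0, "gripper": 1},
    {"tx": 0, "ty": 0, "tz": -115, "wx": 0, "wy": 0, "wz": 0, "gripper": 1},
    {"tx": -10, "ty": 6, "tz": -153, "wx": 0, "wy": 0, "wz": 0, "gripper": 1},
    {"tx": -26, "ty": 16, "tz": -188, "wx": 0, "wy": 0, "wz": 0, "gripper": 1},
  ],
)

```text
time: 19.87
position: [0.6016, 0.1137, 0.2401]
tool_rot: [-3.076, -0.632, -0.003]
ft_force: [1.6, 0.2, 0.7]
grip_width: 0.997
grip_force: 0.0
```

jog_arm(
  increments=[
    {"tx": -33, "ty": 21, "tz": 0, "wx": 0, "wy": 0, "wz": -0.06, "gripper": 1},
    {"tx": -66, "ty": 42, "tz": 0, "wx": 0, "wy": 0, "wz": -0.12, "gripper": 1},
    {"tx": -99, "ty": 63, "tz": 0, "wx": 0, "wy": 0, "wz": -0.18, "gripper": 1},
    {"tx": -132, "ty": 84, "tz": 0, "wx": 0, "wy": 0, "wz": -0.24, "gripper": 1},
    {"tx": -165, "ty": 105, "tz": 0, "wx": 0, "wy": 0, "wz": -0.3, "gripper": 1},
  ],
)

```text
time: 20.28
position: [0.4895, -0.0509, 0.2377]
tool_rot: [2.948, 1.085, 0.001]
ft_force: [1.2, -0.5, -0.4]
grip_width: 1.004
grip_force: 0.0
```

```bash
python3 - <<'E'
from h import *; from bench import vision,ctrl
settle(); s,im=settle(); W=cam(im); cv2.imwrite("pics/w10.png",im["color"]);np.save("W10.npy",W,allow_pickle=True); plan(s,(.390,-.199,.23),-32); print(s["grip_width"],proj(W,np.array([.39,-.199,.14])))
for t in("jam_tall_c",): print(t,[([int(v) for v in d["bbox"]],round(d["conf"],2)) for d in vision.spot_in("wrist",t)])
E
```

```text
at [ 0.4905 -0.0507  0.2379] yaw -50.0 | go t [-172.3   48.9    8. ] w [ 0.001  0.    -0.314] rows 5.0
1.0028203123484745 [305.7488413  360.67902984]
jam_tall_c [([269, 263, 334, 335], 0.75)]
```

jog_arm(
  increments=[
    {"tx": -37, "ty": 11, "tz": 0, "wx": 0, "wy": 0, "wz": -0.065, "gripper": 1},
    {"tx": -75, "ty": 22, "tz": 0, "wx": 0, "wy": 0, "wz": -0.13, "gripper": 1},
    {"tx": -113, "ty": 33, "tz": 0, "wx": 0, "wy": 0, "wz": -0.195, "gripper": 1},
    {"tx": -148, "ty": 42, "tz": 0, "wx": 0, "wy": 0, "wz": -0.26, "gripper": 1},
    {"tx": -172, "ty": 49, "tz": 0, "wx": 0, "wy": 0, "wz": -0.314, "gripper": 1},
  ],
)

```text
time: 20.95
position: [0.3901, -0.1996, 0.2375]
tool_rot: [2.742, 1.532, -0.001]
ft_force: [-0.2, -0.0, -0.2]
grip_width: 0.997
grip_force: 0.0
```

```bash
python3 - <<'E'
from h import *; from bench import vision,ctrl
settle(); s,im=settle(); W=cam(im); cv2.imwrite("pics/w11.png",im["color"]);np.save("W11.npy",W,allow_pickle=True); plan(s,(.390,-.199,.088),-32); print(proj(W,np.array([.39,-.199,.14])),s["joint_positions"].round(2))
for t in("jam_tall_c","open_glass_c"): print(t,[([int(v) for v in d["bbox"]],round(d["conf"],2)) for d in vision.spot_in("wrist",t)])
E
```

```text
at [ 0.3922 -0.197   0.2375] yaw -31.7 | go t [ -3.   -0.9 149.5] w [ 0.    -0.001  0.005] rows 4.0
[253.80088744 191.06554324] [ 0.89 -0.13 -0.44  1.9  -0.06  1.36 -0.09]
jam_tall_c []
open_glass_c [([278, 225, 332, 308], 0.95)]
```

View pics/w11.png

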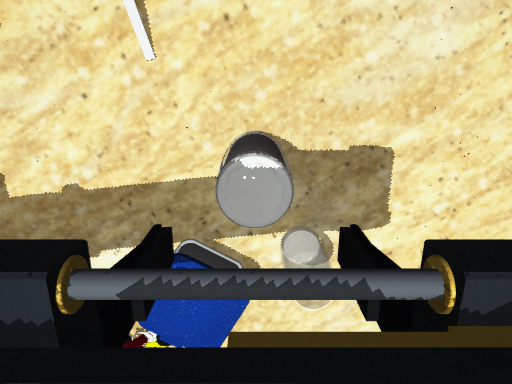

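The tall jar's lid is centred at (255,189) (predicted (254,191)), midway between the fingers, with the open glass off the finger line at (303,250).

jog_arm(
  increments=[
    {"tx": -2, "ty": 0, "tz": 35, "wx": 0, "wy": 0, "wz": 0, "gripper": 1},
    {"tx": -2, "ty": 0, "tz": 75, "wx": 0, "wy": 0, "wz": 0, "gripper": 1},
    {"tx": -2, "ty": 0, "tz": 115, "wx": 0, "wy": 0, "wz": 0, "gripper": 1},
    {"tx": -2, "ty": 0, "tz": 142, "wx": 0, "wy": 0, "wz": 0, "gripper": 1},
    {"tx": -2, "ty": 0, "tz": 149, "wx": 0, "wy": 0, "wz": 0, "gripper": 1},
  ],
)

```text
time: 21.67
position: [0.3879, -0.1964, 0.0841]
tool_rot: [-2.736, -1.529, 0.005]
ft_force: [-0.6, -0.3, 0.7]
grip_width: 0.997
grip_force: 0.0
```

jog_arm(
  increments=[
    {"tx": 0, "ty": 0, "tz": 0, "wx": 0, "wy": 0, "wz": 0, "gripper": 1},
    {"tx": 0, "ty": 0, "tz": 0, "wx": 0, "wy": 0, "wz": 0, "gripper": 0.8},
    {"tx": 0, "ty": 0, "tz": 0, "wx": 0, "wy": 0, "wz": 0, "gripper": 0.5},
    {"tx": 0, "ty": 0, "tz": 0, "wx": 0, "wy": 0, "wz": 0, "gripper": 0.5},
    {"tx": 0, "ty": 0, "tz": 0, "wx": 0, "wy": 0, "wz": 0, "gripper": 0.5},
  ],
  grip_force=30,
)

```text
time: 22.08
position: [0.3906, -0.2001, 0.09]
tool_rot: [2.744, 1.527, 0.001]
ft_force: [-1.9, 1.0, 5.9]
grip_width: 0.787
grip_force: 28.5
```

jog_arm(
  increments=[
    {"tx": 0, "ty": 0, "tz": 0, "wx": 0, "wy": 0, "wz": 0, "gripper": 0.5},
    {"tx": 0, "ty": 0, "tz": 0, "wx": 0, "wy": 0, "wz": 0, "gripper": 0.5},
    {"tx": 0, "ty": 0, "tz": 0, "wx": 0, "wy": 0, "wz": 0, "gripper": 0.5},
    {"tx": 0, "ty": 0, "tz": 0, "wx": 0, "wy": 0, "wz": 0, "gripper": 0.5},
    {"tx": 0, "ty": 0, "tz": 0, "wx": 0, "wy": 0, "wz": 0, "gripper": 0.5},
  ],
  grip_force=35,
)

```text
time: 22.5
position: [0.3906, -0.2001, 0.09]
tool_rot: [2.744, 1.527, 0.001]
ft_force: [-3.5, 0.9, 7.0]
grip_width: 0.781
grip_force: 35.0
```

jog_arm(
  increments=[
    {"tx": 0, "ty": 0, "tz": -15, "wx": 0, "wy": 0, "wz": 0, "gripper": 0.5},
    {"tx": 0, "ty": 0, "tz": -50, "wx": 0, "wy": 0, "wz": 0, "gripper": 0.5},
    {"tx": 0, "ty": 0, "tz": -88, "wx": 0, "wy": 0, "wz": 0, "gripper": 0.5},
    {"tx": 5, "ty": 1, "tz": -128, "wx": 0, "wy": 0, "wz": 0, "gripper": 0.5},
    {"tx": 20, "ty": 5, "tz": -163, "wx": 0, "wy": 0, "wz": 0, "gripper": 0.5},
  ],
  grip_force=40,
)

```text
time: 22.92
position: [0.4027, -0.1872, 0.2529]
tool_rot: [2.748, 1.522, -0.004]
ft_force: [0.4, -1.8, -6.8]
grip_width: 0.779
grip_force: 40.0
```

jog_arm(
  increments=[
    {"tx": 28, "ty": 7, "tz": -10, "wx": 0, "wy": 0, "wz": 0, "gripper": 0.5},
    {"tx": 60, "ty": 15, "tz": -15, "wx": 0, "wy": 0, "wz": 0, "gripper": 0.5},
    {"tx": 94, "ty": 23, "tz": -15, "wx": 0, "wy": 0, "wz": 0, "gripper": 0.5},
    {"tx": 128, "ty": 31, "tz": -15, "wx": 0, "wy": 0, "wz": 0, "gripper": 0.5},
    {"tx": 162, "ty": 40, "tz": -15, "wx": 0, "wy": 0, "wz": 0, "gripper": 0.5},
  ],
)

```text
time: 23.33
position: [0.5243, -0.0678, 0.2659]
tool_rot: [-2.746, -1.527, 0.002]
ft_force: [0.8, -0.7, -6.7]
grip_width: 0.778
grip_force: 40.0
```

jog_arm(
  increments=[
    {"tx": 34, "ty": 8, "tz": 0, "wx": 0, "wy": 0, "wz": 0, "gripper": 0.5},
    {"tx": 68, "ty": 17, "tz": 0, "wx": 0, "wy": 0, "wz": 0, "gripper": 0.5},
    {"tx": 102, "ty": 25, "tz": 0, "wx": 0, "wy": 0, "wz": 0, "gripper": 0.5},
    {"tx": 134, "ty": 33, "tz": 0, "wx": 0, "wy": 0, "wz": 0, "gripper": 0.5},
    {"tx": 160, "ty": 39, "tz": 0, "wx": 0, "wy": 0, "wz": 0, "gripper": 0.5},
  ],
)

```text
time: 23.75
position: [0.6424, 0.0484, 0.2646]
tool_rot: [-2.743, -1.528, 0.002]
ft_force: [0.6, -0.0, -6.8]
grip_width: 0.782
grip_force: 40.0
```

```bash
python3 - <<'E'
from h import *; from bench import vision,ctrl
settle(); s,im=settle(); plan(s,(.6525,.0587,.096),-31.6); print(s["grip_width"],s["ft_force"].round(1),s["joint_positions"].round(2))
E
```

```text
at [0.641  0.0472 0.2645] yaw -31.7 | go t [ 16.1   4.3 168.5] w [-0.003  0.002 -0.002] rows 5.0
0.7786935392985872 [-0.3 -0.7 -7. ] [ 0.43  0.38 -0.73  1.38  0.25  1.48 -0.84]
```

jog_arm(
  increments=[
    {"tx": 12, "ty": 3, "tz": 0, "wx": 0, "wy": 0, "wz": 0, "gripper": 0.5},
    {"tx": 16, "ty": 4, "tz": 20, "wx": 0, "wy": 0, "wz": 0, "gripper": 0.5},
    {"tx": 16, "ty": 4, "tz": 50, "wx": 0, "wy": 0, "wz": 0, "gripper": 0.5},
    {"tx": 16, "ty": 4, "tz": 72, "wx": 0, "wy": 0, "wz": 0, "gripper": 0.5},
    {"tx": 16, "ty": 4, "tz": 75, "wx": 0, "wy": 0, "wz": 0, "gripper": 0.5},
  ],
)

```text
time: 24.37
position: [0.6497, 0.0549, 0.1857]
tool_rot: [-2.745, -1.524, 0.016]
ft_force: [-0.8, -0.7, -8.7]
grip_width: 0.782
grip_force: 40.0
```

```bash
python3 - <<'E'
from h import *; from bench import vision,ctrl
settle(); s,im=settle(); plan(s,(.6525,.0587,.096),-31.6); cv2.imwrite("pics/w12.png",im["color"])
E
```

```text
at [0.6543 0.0573 0.1933] yaw -31.9 | go t [ 0.1 -2.5 97.3] w [ 0.002 -0.001 -0.005] rows 3.0
```

View pics/w12.png

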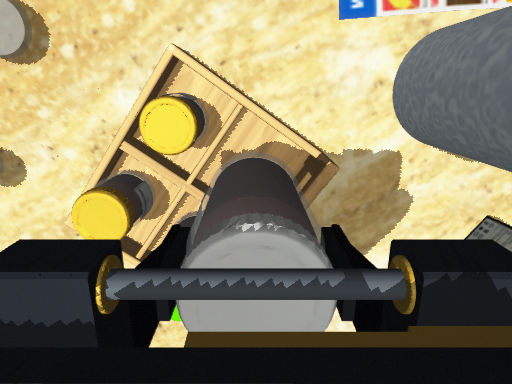

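Both small jars stand upright in the front bays, and the tall jar is centred over the free back bay with the cylinder clear. Lowering.

jog_arm(
  increments=[
    {"tx": 0, "ty": -2, "tz": 25, "wx": 0, "wy": 0, "wz": 0, "gripper": 0.5},
    {"tx": 0, "ty": -2, "tz": 50, "wx": 0, "wy": 0, "wz": 0, "gripper": 0.5},
    {"tx": 0, "ty": -2, "tz": 72, "wx": 0, "wy": 0, "wz": 0, "gripper": 0.5},
    {"tx": 0, "ty": -2, "tz": 86, "wx": 0, "wy": 0, "wz": 0, "gripper": 0.5},
    {"tx": 0, "ty": -2, "tz": 92, "wx": 0, "wy": 0, "wz": 0, "gripper": 0.5},
  ],
)

```text
time: 24.98
position: [0.6514, 0.0585, 0.0985]
tool_rot: [-2.745, -1.527, 0.002]
ft_force: [0.1, -0.2, -6.3]
grip_width: 0.776
grip_force: 40.0
```

jog_arm(
  increments=[
    {"tx": 0, "ty": 0, "tz": 2, "wx": 0, "wy": 0, "wz": 0, "gripper": 0.5},
    {"tx": 0, "ty": 0, "tz": 4, "wx": 0, "wy": 0, "wz": 0, "gripper": 0.5},
    {"tx": 0, "ty": 0, "tz": 6, "wx": 0, "wy": 0, "wz": 0, "gripper": 0.5},
    {"tx": 0, "ty": 0, "tz": 7, "wx": 0, "wy": 0, "wz": 0, "gripper": 0.5},
    {"tx": 0, "ty": 0, "tz": 7, "wx": 0, "wy": 0, "wz": 0, "gripper": 0.5},
  ],
)

```text
time: 25.4
position: [0.6535, 0.0601, 0.0961]
tool_rot: [2.743, 1.528, 0.006]
ft_force: [-3.0, 0.5, 5.2]
grip_width: 0.777
grip_force: 40.0
```

jog_arm(
  increments=[
    {"tx": 0, "ty": 0, "tz": -1, "wx": 0, "wy": 0, "wz": 0, "gripper": 1},
    {"tx": 0, "ty": 0, "tz": -1, "wx": 0, "wy": 0, "wz": 0, "gripper": 1},
    {"tx": 0, "ty": 0, "tz": -1, "wx": 0, "wy": 0, "wz": 0, "gripper": 1},
    {"tx": 0, "ty": 0, "tz": -1, "wx": 0, "wy": 0, "wz": 0, "gripper": 1},
    {"tx": 0, "ty": 0, "tz": -4, "wx": 0, "wy": 0, "wz": 0, "gripper": 1},
  ],
)

```text
time: 25.82
position: [0.6516, 0.0588, 0.096]
tool_rot: [-2.745, -1.528, 0.001]
ft_force: [0.1, 0.3, -1.2]
grip_width: 0.986
grip_force: 0.0
```

jog_arm(
  increments=[
    {"tx": 0, "ty": 0, "tz": -25, "wx": 0, "wy": 0, "wz": 0, "gripper": 1},
    {"tx": 0, "ty": 0, "tz": -60, "wx": 0, "wy": 0, "wz": 0, "gripper": 1},
    {"tx": 0, "ty": 0, "tz": -95, "wx": 0, "wy": 0, "wz": 0, "gripper": 1},
    {"tx": 0, "ty": 0, "tz": -120, "wx": 0, "wy": 0, "wz": 0, "gripper": 1},
    {"tx": 0, "ty": 0, "tz": -140, "wx": 0, "wy": 0, "wz": 0, "gripper": 1},
  ],
)

```text
time: 26.23
position: [0.6527, 0.0594, 0.2397]
tool_rot: [2.744, 1.527, 0.005]
ft_force: [-0.1, 1.4, 0.0]
grip_width: 0.998
grip_force: 0.0
```

jog_arm(
  increments=[
    {"tx": -35, "ty": 0, "tz": 0, "wx": 0, "wy": 0, "wz": 0, "gripper": 1},
    {"tx": -70, "ty": 0, "tz": 0, "wx": 0, "wy": 0, "wz": 0, "gripper": 1},
    {"tx": -105, "ty": 0, "tz": 0, "wx": 0, "wy": 0, "wz": 0, "gripper": 1},
    {"tx": -140, "ty": 0, "tz": 0, "wx": 0, "wy": 0, "wz": 0, "gripper": 1},
    {"tx": -170, "ty": 0, "tz": 0, "wx": 0, "wy": 0, "wz": 0, "gripper": 1},
  ],
)

```text
time: 26.65
position: [0.561, -0.0877, 0.2366]
tool_rot: [2.745, 1.526, -0.001]
ft_force: [0.6, -0.2, 0.1]
grip_width: 1.005
grip_force: 0.0
```

```bash
python3 - <<'E'
from h import *; from bench import vision,ctrl
settle(); s,_=settle(); print(s["position"],s["ft_force"])
im=vision.get_image("side")["color"]; cv2.imwrite("pics/s13.png",cv2.resize(im[90:340,160:360],None,fx=2.4,fy=2.4,interpolation=cv2.INTER_CUBIC))
E
```

```text
[ 0.56207839 -0.08635064  0.23681697] [ 0.64787187  0.12859935 -0.64611799]
```

View pics/s13.png

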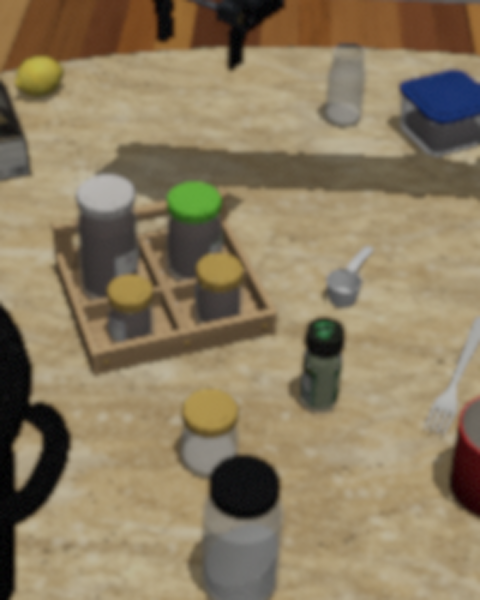

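All four jam jars stand upright in their own bays. The tall jar at (107,235) and the medium at (195,228) are by the rail, and the small ones at (130,308) and (219,287) are in front. The other jars have not moved.

```bash
python3 -c "
from bench import ctrl
print(ctrl.close_job())"
```

```text
the job is handed in; nothing more can be done
None
```

The job is handed in after about 27 s of robot time: all four jam jars stand upright in their own caddy bays (tall and medium by the rail, the two small ones in front), and the sugar, empty, open and spice jars were left where they stood.

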